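# Aim the lamp, then hold the lens block against the sprung stop

### The job

First turn and tip the small lamp on the black optics board (the ball knob is its handle) so that it points straight along the board at the sprung stop plate, level. Then stand the lens block flat on the board between lamp and stop, centred and square, its flat back face against the stop plate and its lens towards the lamp, and press it gently against the plate with a steady 10 newtons or so, which pushes the plate in about 5 mm - never all the way in. Finish while still holding it pressed like that, so that a colleague can bolt it down; do not let go, and leave the other things on the table where they are.

Things in the scene. Friction and masses are not known exactly. Their poses are not given: they have to be found in the camera images.
- board: black optics board fixed on the table, a flat plate 160 (x) x 340 (y) x 12 mm; origin at the centre of its underside, z up, so its top is at z = 12 mm. All in its own frame: the sprung stop stands at the -y end, the lamp at the +y end (its foot is 52 mm across, centred at y = +120 mm); the space between is free. An aluminium housing 110 mm wide and 50 mm high stands behind the stop plate.
- stop_face (a point): point on the board (it does not move with the plate): centre of the front face of the stop plate at rest, at (0, -100, 42) mm in the board's frame, 30 mm above the board's top. The face looks to the board's +y; the plate is steel, 60 mm wide, 50 mm high (5 to 55 mm above the board's top), 8 mm thick; axes as the board's.
- stop (a joint): how far the sprung stop plate is pushed in, towards the board's -y (m): 0 at rest, travel 0.012; the spring takes 2 N per mm (10 N at 0.005) with no preload
- lamp_swivel (a joint): swivel of the lamp about the upright axis through point lamp_axis (rad, counter-clockwise from above, range -1.3 to 1.3); 0 = lamp points along the board's -y, straight at the stop. Friction (0.07 N m) keeps it where it is left.
- lamp_tilt (a joint): tilt of the lamp head about the level cross axis through point lamp_axis, which turns with the swivel (rad, range -0.8 to 0.8); 0 = level, positive = nose up. Friction (0.07 N m) keeps it where it is left.
- lamp_axis (a point): fixed point where the lamp's swivel and tilt axes cross, at (0, 120, 57) mm in the board's frame; axes as the board's. The head is a black cylinder 90 mm long (45 mm to either side of this point) and 32 mm in diameter, with a 38 mm aluminium nose ring, between two yoke cheeks 51 mm wide over all.
- lamp_knob (a point): centre of the lamp's ball knob, steel, 22 mm in diameter, on an 8 mm stem standing on the rear of the head: 38 mm behind and 52 mm above the tilt axis when the head is level (at tilt t: 38 cos t + 52 sin t behind and 52 cos t - 38 sin t above it; behind = board's +y at swivel 0). Axes turn with the head.
- block_center (a point): centre, half-way up, of the loose lens block: aluminium block 44 (x) x 60 (y) x 64 mm high (z), about 0.35 kg, so 32 mm above what it stands on. Flat back face at y = -30 mm. From the front face (y = +30 mm) a black lens barrel, 28 mm in diameter, sticks out 22 mm at 45 mm above the underside, and under it a bolting foot 44 mm wide, 8 mm high, reaches to y = +56 mm. Grasp it across its 44 mm width. It stands on the table to the left of the board.
- lens_front (a point): centre of the front of the lens, at the end of the barrel, 52 mm from the block's centre along the block's +y and 13 mm higher than that centre
- collar: loose steel collar, ring 28 mm across, 12 mm high, on the table between the board and the lens block; leave it alone
- lens_tube: loose black lens tube standing upright, 40 mm across, 42 mm high, beyond the lens block; leave it alone
- beaker: loose glass beaker, 70 mm across, 85 mm high, at the far side; leave it alone
- dish: loose flat glass dish, about 90 mm across, 16 mm high, at the far side; leave it alone
- canister: loose white canister of wipes, 76 mm across, 115 mm high, at the far right; leave it alone
- driver: loose screwdriver lying on the table, near right; leave it alone
- screw_tray: loose shallow steel tray, 80 x 60 x 18 mm, on the left; leave it alone
Things that resemble listed ones, but are neither listed nor needed, are in the scene too. There is more than one size of the part that bears block_center; the job needs the middle-sized.

How it is judged:
By the outcome, as a careful person would: the job done as asked, in the order asked, and still so for the second after the job is handed in, while the arm keeps its last pose, push and grip.
It also fails if it takes over 58 s, if anything falls off the work surface, if the arm or the gripper's body presses on something with over 40 N, if the wrist force passes 120 N, or if a joint passes its speed limit or range.

### The arm

A 6-joint arm with a two-finger parallel gripper is mounted at the origin on the work surface. World frame = base frame: x ahead of the robot, y to its left, z up, the work surface at z = 0. Lengths are in m, angles in rad, forces in N, time in s.
With the tool pointing down it reaches from about 0.4 to 0.825 m from the base axis. Payload 7 kg.
Tool frame: the origin (TCP) lies at the very end of the fingers, on their centre line; the grasp point (between the pads) lies 19 mm behind it; y points along the fingers, z is the direction in which the jaws open and shut, and the axes are right-handed (so a half turn about y gives the same grasp; the last joint's range is limited). The gripper opens to 88 mm and grips with 3 to 60 N. Pads are 19 mm wide; open, the fingers measure 130 mm over their backs; the gripper's body (78 mm by 193 mm) begins 47 mm behind the grasp point.
Start: joints at [-0.837, 0.359, 0.012, 0, -1.224, -0.288], TCP at [0.291, -0.609, 0.227] pointing down, gripper open.
Joint ranges: [-3.07, 3.07], [-1.43, 2.12], [-1.02, 1.25], [-3.03, 1.67], [-3.05, -0], [-3.03, 3.03]. Speed limits (rad/s): [2.39, 2.39, 3.01, 3.14, 3.14, 3.14].

### API

Orientations are given as a unit quaternion [x, y, z, w].
In Python, from rig import env gives the robot as it stands. The module is installed in compiled form; this text tells all that it offers.
- The arm moves only by the tool apply_moves, never from a script. Its argument "commands" is one flat list of numbers, 5 for each row, row after row: the finger opening in cm, from 0 to 8.76, then the shift along the tool's x, y, z in cm, then the turn about the tool's y in degrees. A call has 1 to 8 rows; each row shifts and turns the pose as measured when the row begins, along the tool's axes as they then stand; what a row does not reach is not made up. A row lasts 1/8 s, in which the tool goes at most 62.5 mm and 10.7 degrees, less where a joint would pass 70% of its speed; a pose out of reach is approached as far as the arm can. A call with a gripper value outside its range is refused whole. The fingers move at their own pace and stop on an object; the grip force is fixed at half the most. Time passes only in rows, so rows that do not move let the fingers close. It gives the time, the measured TCP pose, the force and the opening at its end, in the units of the state.
- env.state(): the state, without advancing time (a new reading comes with each control period).
- env.grab_frame(name): name is "side" or "top"; returns a dict with "image" (420x560x3 uint8, red, green, blue), "fov_y" (degrees; the focal length in pixels is half the picture's height over the tangent of half this angle, whatever the lens; pixels are square), "cx", "cy" (the principal point, pixels), "xyz" and "rotation" of the camera in the world. Camera axes: x right, y up, looking along -z (the intrinsics and any distortion apply to the point x, -y, -z); pixel columns grow to the right and rows downward; lengths in m; the calibration is good to about 2 mm. A picture is of the moment at which its call begins. There is no depth.
- env.close_job(): hands the job in, once; it reports no verdict.
Trained networks look in a picture, given as the dict that the camera call returned (one of the last four; its "shot" number tells which), for a name from the list of things; names that differ only in an ending like _2 or _b are one class to them, and where a whole thing is asked for, a point or a joint stands for the part that bears it (a point fixed in the world has none). Each returns a list of dicts, best first, with "conf" (0 to 1); they miss things now and then, are a little off and sometimes report something else, mostly with a low value. They report only what shows in the picture. A call takes as long as a camera call. They do not tell look-alikes from the thing itself.
- env.find_in(query, picture): "point" ([column, row] as shares, 0 to 1, of the picture: columns of its width, rows of its height, amid what is visible of it).
The state is a dict: "time_s": time; "q": joint angles; "qvel": joint speeds; "joint_efforts": joint torques, N m; "ee_pos": TCP position; "tool_rot": TCP orientation; "wrist_force": force on the tool from outside, world axes, zero at the start; "wrist_torque": the same for the moment, N m; "finger_gap": finger opening in m.
Only numpy, scipy, OpenCV 4.12 (cv2) and the standard library are available. Lean on these libraries where they do the work, as an engineer would, in place of code of your own. Each camera call takes 0.05 s, during which the arm holds its last target. There are 200 camera calls.

## Working session

There is one attempt and no reset: what is moved stays moved. The work goes in short steps, Python scripts to look and compute and a tool call to move; the robot and the scene stay as the last step left them, time stands still between calls to the robot, and variables do not carry over. Pictures are saved under pics/ and viewed, about 8 in all and at most 12, crops included, and the job is handed in when it is done.

Besides the shell and the picture viewer there is one more tool, called after "Emit:" as name(argument=value, ...), one argument or row to a line, values as JSON. apply_moves: Moves the arm, as the interface text tells. Its arguments: {"type":"object","properties":{"commands":{"type":"array","items":{"type":"number"}}},"required":["commands"]}

```bash
mkdir -p pics; ls
cat > h.py <<'E'
from rig import env
import numpy as np, cv2
from scipy.spatial.transform import Rotation as R
def grab(n,save=None):
    f=env.grab_frame(n)
    if save: cv2.imwrite('pics/'+save,f['image'][:,:,::-1])
    return f
def rot(f):
    r=np.array(f['rotation'],float)
    return R.from_quat(r).as_matrix() if r.size==4 else r.reshape(3,3)
E
python3 - <<'E'
from h import *
print(env.state())
for n in('top','side'):
    f=grab(n,n+'0.png'); print({k:v for k,v in f.items() if k!='image'})
    for q in ['board','block_center','lens_front','lamp_knob','lamp_axis','stop_face','stop','collar','lens_tube','screw_tray']:
        try:print(q,[(round(d['conf'],2),np.round(np.array(d['point'])*[560,420],1).tolist()) for d in env.find_in(q,f)[:4]])
        except Exception as e: print(q,e)
E
```

```text
pics
{'time_s': 0.0, 'q': array([-8.36943137e-01,  3.59378534e-01,  1.10757655e-02, -3.58202894e-04,
       -1.22410537e+00, -2.88121965e-01]), 'qvel': array([ 7.55965185e-04,  1.14009008e-03, -2.97189402e-04, -9.83915220e-05,
        4.96418722e-04,  4.04422900e-04]), 'joint_efforts': array([ 4.12677355e-04, -5.82720888e+01,  2.93054116e+01,  6.99736789e+00,
        6.74028648e-03, -1.71280631e-04]), 'ee_pos': array([ 0.29078754, -0.60861484,  0.225634  ]), 'tool_rot': array([-0.68907267, -0.15607153,  0.15642117,  0.69018327]), 'wrist_force': array([ 0.50461253, -0.47185944, -0.96670492]), 'wrist_torque': array([ 0.03145484,  0.00691746, -0.03371836]), 'finger_gap': 0.08774172952465681}
{'fov_y': 43.709504956380194, 'cx': 280.84176103737894, 'cy': 214.94746664684249, 'xyz': array([0.3891997 , 0.11489991, 1.8182292 ]), 'rotation': array([-0.03430698,  0.02998209,  0.70661589, -0.70612894]), 'shot': 1}
board [(0.75, [347.5, 227.4]), (0.35, [221.3, 222.1])]
block_center [(0.89, [225.1, 280.6]), (0.86, [219.4, 218.9]), (0.55, [249.3, 245.4])]
lens_front [(0.88, [221.0, 276.7]), (0.49, 
[... 279 characters left out ...]
]
{'fov_y': 54.9674526488272, 'cx': 274.6466533589682, 'cy': 209.6576452671039, 'xyz': array([0.03166083, 0.78517765, 0.93664992]), 'rotation': array([-0.12683919,  0.3649859 ,  0.86657054, -0.31583637]), 'shot': 2}
board [(0.39, [231.4, 185.3])]
block_center [(0.98, [240.4, 270.0]), (0.72, [277.3, 277.0])]
lens_front [(0.71, [236.9, 272.4]), (0.64, [300.4, 309.4]), (0.53, [279.9, 271.4])]
lamp_knob [(0.59, [303.0, 202.2]), (0.29, [304.2, 204.4])]
lamp_axis [(0.83, [332.4, 202.5])]
stop_face [(0.66, [331.2, 196.5])]
stop [(0.62, [357.5, 181.8])]
collar [(0.69, [416.1, 197.4]), (0.4, [274.0, 251.7])]
lens_tube [(0.75, [207.0, 247.8]), (0.54, [303.4, 201.8])]
screw_tray [(0.9, [199.9, 329.4])]
```

Run:
```python
import cv2
a=cv2.imread('pics/top0.png'); cv2.imwrite('pics/t1.png',cv2.resize(a[140:320,155:415],None,fx=3,fy=3,interpolation=cv2.INTER_CUBIC))
a=cv2.imread('pics/side0.png'); cv2.imwrite('pics/s1.png',cv2.resize(a[140:350,170:430],None,fx=2.8,fy=2.8,interpolation=cv2.INTER_CUBIC))
```

```text
(no output)
```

View pics/t1.png

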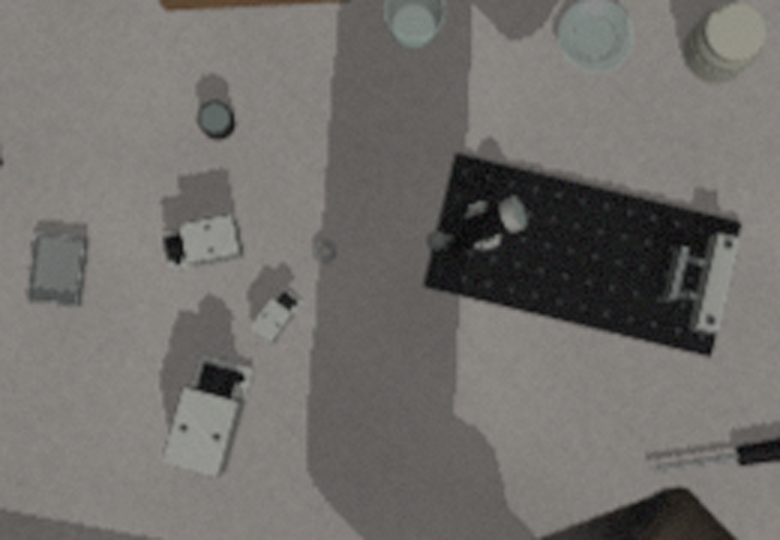

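View pics/s1.png

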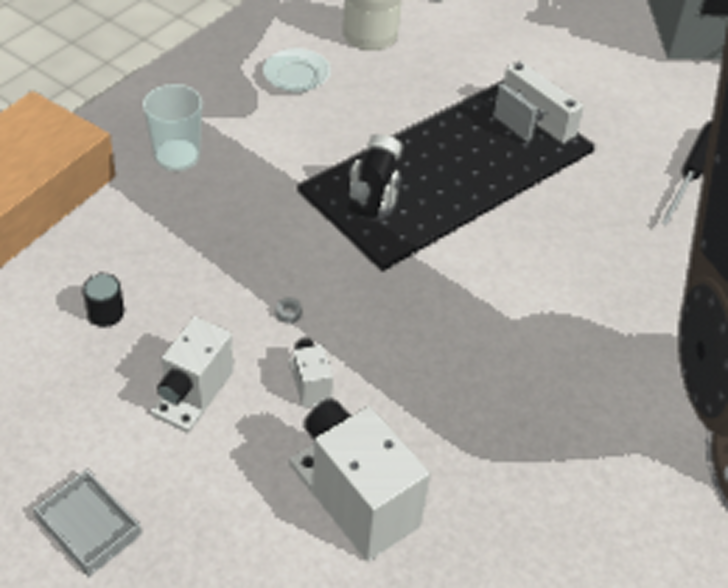

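View pics/side0.png

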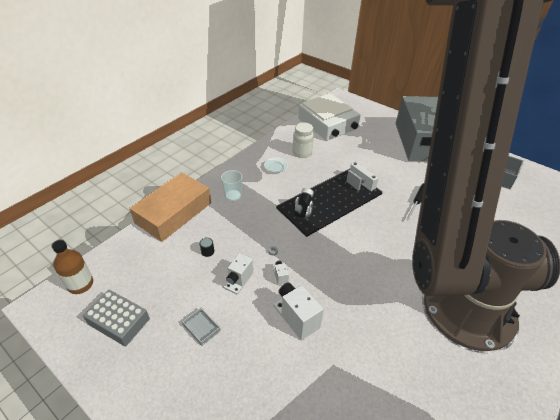

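```bash
cat >> h.py <<'E'
from scipy.optimize import least_squares
def proj(f,P):
    P=np.atleast_2d(P); c=(P-f['xyz'])@rot(f); F=210/np.tan(np.radians(f['fov_y'])/2)
    return np.c_[f['cx']+F*c[:,0]/-c[:,2], f['cy']-F*c[:,1]/-c[:,2]]
def ray(f,uv,z):
    F=210/np.tan(np.radians(f['fov_y'])/2); d=rot(f)@np.array([(uv[0]-f['cx'])/F,-(uv[1]-f['cy'])/F,-1])
    return f['xyz']+d*(z-f['xyz'][2])/d[2]
def pose(p,P):
    c,s=np.cos(p[2]),np.sin(p[2]); P=np.atleast_2d(P); return np.c_[p[0]+c*P[:,0]-s*P[:,1],p[1]+s*P[:,0]+c*P[:,1],P[:,2]]
def box(x,y,z): return np.array([[i,j,k] for i in x for j in y for k in z],float)
def edgefit(fs,P,p0,rng=4,it=6,verbose=True):
    """fit hull of points P at pose p to the intensity edges in pictures fs"""
    p=np.array(p0,float)
    gs=[cv2.GaussianBlur(cv2.cvtColor(f['image'],cv2.COLOR_RGB2GRAY).astype(np.float32),(0,0),.8) for f in fs]
    for k in range(it):
        obs=[]
        for f,g in zip(fs,gs):
            W=pose(p,P); uv=proj(f,W); h=cv2.convexHull(uv.astype(np.float32),returnPoints=False)[:,0]
            for a,b in zip(h,np.roll(h,-1)):
                d=uv[b]-uv[a]; L=np.linalg.norm(d)
                if L<8: continue
                n=np.array([-d[1],d[0]])/L
                for t in np.linspace(.08,.92,int(L)):
                    o=np.arange(-rng,rng+.01,.25); q=uv[a]+t*d+o[:,None]*n
                    v=cv2.remap(g,q[:,0].astype(np.float32)[None],q[:,1].astype(np.float32)[None],1)[0]
                    gr=np.abs(np.gradient(v)); i=gr.argmax()
                    if gr[i]<2.5: continue
                    w=np.maximum(gr-gr[i]/2,0)*(np.abs(o-o[i])<1.5)
                    obs.append((f,P[a]*(1-t)+P[b]*t,n,uv[a]+t*d+n*(w@o/w.sum())))
        def res(p): return [ (proj(f,pose(p,X))[0]-m)@n for f,X,n,m in obs]
        s=least_squares(res,p,loss='soft_l1',f_scale=.3); p=s.x
    if verbose: print('fit',np.round(p,4),'yaw',np.degrees(p[2]).round(2),'n',len(obs),'rms',np.sqrt(np.median(np.square(res(p)))).round(3))
    return p
BOARD=box((-.08,.08),(-.17,.17),(0,.012))
E
python3 - <<'E'
from h import *
t=grab('top');s=grab('side')
c=np.array([[458,153],[740,224],[712,355],[426,286]])/3+[155,140]
C=np.array([ray(t,u,.012) for u in c]);print(C.round(3)); m=C.mean(0)
d=(C[0]+C[3])/2-(C[1]+C[2])/2; yaw=np.arctan2(d[1],d[0])-np.pi/2
p0=[m[0],m[1],yaw]; print(p0)
print(proj(s,pose(p0,BOARD)).round(0)[1::2])
for fs in([t],[s],[t,s]): p=edgefit(fs,BOARD,p0,rng=5 if len(fs)==1 else 3)
for n,f,r in(('t',t,(290,180,340,230)),('s',s,(275,170,335,230))):
    x0,y0,x1,y1=r; print(proj(f,pose(p,[0,.12,.057])))
    cv2.imwrite(f'pics/l{n}.png',cv2.resize(f['image'][y0:y1,x0:x1,::-1],None,fx=8,fy=8,interpolation=cv2.INTER_CUBIC))
a=[cv2.resize(cv2.imread(f'pics/l{n}.png'),(400,400)) for n in 'ts']; cv2.imwrite('pics/lamp.png',np.hstack(a))
E
```

```text
[[ 0.637  0.033  0.012]
 [ 0.555 -0.292  0.012]
 [ 0.404 -0.257  0.012]
 [ 0.483  0.07   0.012]]
[np.float64(0.519796357953311), np.float64(-0.11152771160264938), np.float64(-0.2439655159539018)]
[[383. 191.]
 [307. 233.]
 [351. 167.]
 [276. 204.]]
fit [ 0.5218 -0.109  -0.2423] yaw -13.88 n 259 rms 0.131
fit [ 0.5186 -0.1086 -0.2425] yaw -13.9 n 252 rms 0.234
fit [ 0.5208 -0.1088 -0.2425] yaw -13.9 n 509 rms 0.364
[[315.77723752 214.97243032]]
[[303.09065808 202.12460845]]
```

View pics/lamp.png

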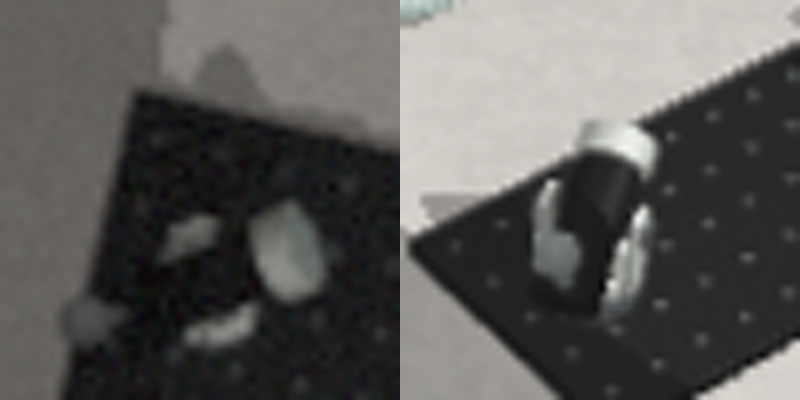

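```bash
cat >> h.py <<'E'
B=np.array([.5205,-.1088,-.2424])
def head(sw,t,X,b=B):
    """head-frame point X (x, y=behind, z up) -> world"""
    M=R.from_euler('z',sw).as_matrix()@R.from_euler('x',-t).as_matrix()
    return pose(b,np.array([0,.12,.057])+M@np.array(X))
KN=[0,.038,.052]
E
python3 - <<'E'
from h import *
t=grab('top');s=grab('side')
# check sign: tilt t knob behind = 38cos+52 sin
print(head(0,.5,KN,[0,0,0]), 120+38*np.cos(.5)+52*np.sin(.5))
bs={0:[.5218,-.109,-.2424],1:[.5186,-.1086,-.2424]}
ob=[(t,KN,(301.3,220),0),(s,KN,(298.5,208.5),1),(t,[0,-.042,0],(326,211.5),0),(s,[0,-.042,0],(307.5,192.5),1)]
r=lambda p:np.concatenate([proj(f,head(p[0],p[1],X,bs[i]))[0]-m for f,X,m,i in ob])
q=least_squares(r,[.4,.5]); print(q.x,np.degrees(q.x),q.fun.round(1)); print('knob',head(*q.x,KN),'goal',head(0,0,KN))
# block
T=[(t,(155+205/3,140+240/3))]
c=ray(t,T[0][1],.064);print('block top',c)
print(env.state()['ee_pos'],R.from_quat(env.state()['tool_rot']).as_matrix().round(3))
x0,y0,x1,y1=200,200,250,240
a=cv2.resize(t['image'][y0:y1,x0:x1,::-1],None,fx=8,fy=8,interpolation=cv2.INTER_CUBIC)
b=cv2.resize(s['image'][245:300,215:270,::-1],(400,400),interpolation=cv2.INTER_CUBIC)
cv2.imwrite('pics/blk.png',np.hstack([np.pad(a,((0,80),(0,0),(0,0))),b]))
E
```

```text
[[0.         0.17827827 0.08441612]] 178.2782653592527
[0.58490213 0.4724156 ] [33.51242341 27.06742017] [-1.2 -0.3  0.1 -0.7  0.7 -1.1 -0.  -1.9]
knob [[0.52999292 0.06185194 0.08601306]] goal [[0.55842524 0.04458082 0.109     ]]
block top [0.53231574 0.31905942 0.064     ]
[ 0.29104961 -0.60901494  0.22655116] [[ 0.902 -0.    -0.431]
 [ 0.431  0.     0.902]
 [-0.    -1.     0.   ]]
```

View pics/blk.png

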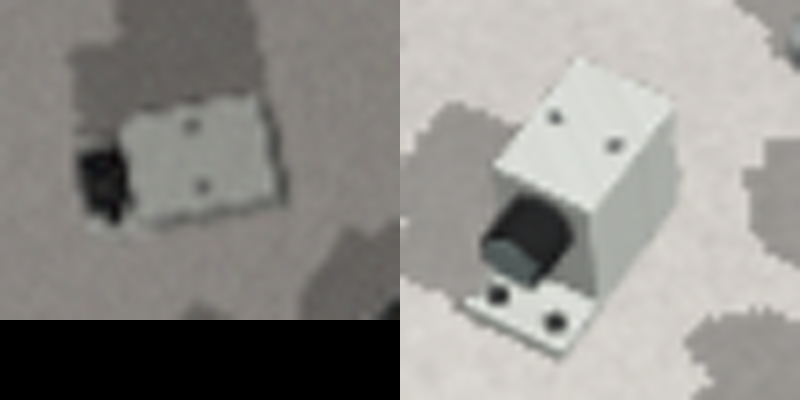

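```bash
cat >> h.py <<'E'
def yawz(Rm): return np.degrees(np.arctan2(Rm[1,2],Rm[0,2]))
def plan(targets,st=None):
    """targets: (x,y,z,yaw of tool z in deg,gap cm,rows); print rows for the move tool"""
    st=st or env.state(); p=np.array(st['ee_pos'])*100; y=yawz(R.from_quat(st['tool_rot']).as_matrix())
    for *q,yt,g,n in targets:
        dy=(yt-y+180)%360-180; q=np.array(q)*100; out=[]
        for k in range(n):
            s=(q-p)/(n-k); a=np.radians(y); ez=[np.cos(a),np.sin(a)]; ex=[np.sin(a),-np.cos(a)]
            out.append([g]+[round(float(v),2) for v in(s[0]*ex[0]+s[1]*ex[1],-s[2],s[0]*ez[0]+s[1]*ez[1],-dy/n)])
            p=p+s; y+=dy/n
        print('len/row',np.linalg.norm(s).round(2),str(sum(out,[])).replace(' ',''))
E
python3 - <<'E'
from h import *
t=grab('top');s=grab('side')
c=(np.array([[122,118],[252,93],[275,197],[148,222]])/8+[200,200]); d=np.array([[180,57],[275,103],[192,212],[95,165]])/400*55+[215,245]
# corners model order: top: front-far, back-far, back-near, front-near
P0=np.array([[.022,.03,.064],[.022,-.03,.064],[-.022,-.03,.064],[-.022,.03,.064]])
print([ray(t,u,.064).round(3).tolist() for u in c]);print([ray(s,u,.064).round(3).tolist() for u in d])
fit=lambda L:least_squares(lambda p:np.concatenate([(proj(f,pose(p,X))-m).ravel() for f,X,m in L]),[.53,.32,.2])
a=(t,P0,c); b=(s,P0,d)
for L in([a],[b],[a,b]):
    q=fit(L);print(q.x.round(4),np.degrees(q.x[2]).round(1),q.fun.round(1))
k=[.530,.062]
plan([(.530,.062,.20,199.6,8.7,16)])
E
```

```text
[[0.55, 0.346, 0.064], [0.561, 0.292, 0.064], [0.517, 0.282, 0.064], [0.506, 0.335, 0.064]]
[[0.556, 0.292, 0.064], [0.514, 0.285, 0.064], [0.503, 0.342, 0.064], [0.545, 0.35, 0.064]]
[0.5334 0.3138 0.2095] 12.0 [-0.4  0.4  0.8 -0.2  0.6 -0.4 -1.   0.2]
[ 0.5299  0.3174 -1.4655] -84.0 [-3.1  0.4  1.4  3.8  3.  -0.3 -1.4 -4. ]
[ 0.5318  0.3155 -0.6879] -39.4 [  6.5  -5.3   3.9   9.1  -7.3   6.2  -5.1  -8.2 -11.2   5.   -2.6  -4.4
  11.2  -6.8   2.2   2.9]
len/row 4.46 [8.7,3.16,0.17,3.14,-5.25,8.7,3.43,0.17,2.84,-5.25,8.7,3.68,0.17,2.51,-5.25,8.7,3.89,0.17,2.16,-5.25,8.7,4.07,0.17,1.8,-5.25,8.7,4.22,0.17,1.42,-5.25,8.7,4.33,0.17,1.03,-5.25,8.7,4.41,0.17,0.63,-5.25,8.7,4.45,0.17,0.22,-5.25,8.7,4.45,0.17,-0.19,-5.25,8.7,4.41,0.17,-0.6,-5.25,8.7,4.34,0.17,-1.0,-5.25,8.7,4.23,0.17,-1.39,-5.25,8.7,4.08,0.17,-1.77,-5.25,8.7,3.91,0.17,-2.14,-5.25,8.7,3.69,0.17,-2.49,-5.25]
```

Emit:
apply_moves(
  commands=[8.7,3.2,0,3.1,-5.25,8.7,3.4,0,2.8,-5.25,8.7,3.7,0,2.5,-5.25,8.7,3.9,0,2.2,-5.25,8.7,4.1,0,1.8,-5.25,8.7,4.2,0,1.4,-5.25,8.7,4.3,0,1.0,-5.25,8.7,4.4,0,0.6,-5.25],
)

```text
time_s: 2.4
ee_pos: [0.4111, -0.2664, 0.2261]
tool_rot: [0.585, 0.399, -0.398, -0.584]
wrist_force: [1.2, -0.8, 0.3]
finger_gap: 0.0868
```

Emit:
apply_moves(
  commands=[8.7,4.5,0,0.2,-5.25,8.7,4.5,0,-0.2,-5.25,8.7,4.4,0,-0.6,-5.25,8.7,4.3,0,-1.0,-5.25,8.7,4.2,0,-1.4,-5.25,8.7,4.1,0,-1.8,-5.25,8.7,3.9,0,-2.1,-5.25,8.7,3.7,0,-2.5,-5.25],
)

```text
time_s: 3.4
ee_pos: [0.5243, 0.0848, 0.2294]
tool_rot: [0.397, 0.588, -0.585, -0.392]
wrist_force: [0.3, -0.9, 0.3]
finger_gap: 0.0869
```

Run:
```python
from h import *
plan([(.530,.062,.20,199.6,8.7,3),(.530,.062,.070,199.6,8.7,4)])
```

```text
len/row 1.26 [8.7,-0.78,0.98,0.11,0.84,8.7,-0.78,0.98,0.1,0.84,8.7,-0.78,0.98,0.09,0.84]
len/row 3.25 [8.7,0.0,3.25,-0.0,-0.0,8.7,0.0,3.25,-0.0,-0.0,8.7,0.0,3.25,-0.0,-0.0,8.7,0.0,3.25,-0.0,-0.0]
```

Emit:
apply_moves(
  commands=[8.7,-1.6,2.0,0.2,1.7,8.7,0,0,0,0,8.7,0,0,0,0],
)

```text
time_s: 3.78
ee_pos: [0.53, 0.0726, 0.2098]
tool_rot: [0.405, 0.584, -0.58, -0.399]
wrist_force: [-0.5, 0.1, 0.3]
finger_gap: 0.0867
```

Run:
```python
from h import *
s=env.state();print(s['ee_pos'],s['qvel'].round(3),R.from_quat(s['tool_rot']).as_matrix().round(3))
plan([(.530,.062,.14,199.6,8.7,2),(.530,.062,.070,199.6,8.7,3)])
```

```text
[0.5300106  0.07260373 0.20979557] [-0.003  0.004 -0.013 -0.005 -0.001 -0.001] [[-0.354  0.01  -0.935]
 [ 0.935  0.001 -0.354]
 [-0.003 -1.    -0.009]]
len/row 3.53 [8.7,-0.5,3.49,0.19,0.57,8.7,-0.5,3.49,0.18,0.57]
len/row 2.33 [8.7,0.0,2.33,-0.0,-0.0,8.7,0.0,2.33,-0.0,-0.0,8.7,0.0,2.33,-0.0,-0.0]
```

Emit:
apply_moves(
  commands=[8.7,-0.7,3.5,0.3,0.8,8.7,-0.4,3.5,0.1,0.4,8.7,0,2.5,0,0,8.7,0,2,0,0,8.7,0,0,0,0],
)

```text
time_s: 4.4
ee_pos: [0.5341, 0.0607, 0.0971]
tool_rot: [0.413, 0.582, -0.572, -0.404]
wrist_force: [0.4, 0.4, -0.4]
finger_gap: 0.0872
```

Run:
```python
from h import *
s=env.state();print(s['ee_pos'],yawz(R.from_quat(s['tool_rot']).as_matrix()))
t=grab('top');q=grab('side')
plan([(.530,.062,.070,199.6,8.7,1)])
a=cv2.resize(t['image'][175:235,280:340,::-1],(400,400),interpolation=cv2.INTER_CUBIC)
b=cv2.resize(q['image'][170:230,270:330,::-1],(400,400),interpolation=cv2.INTER_CUBIC)
cv2.imwrite('pics/kn.png',np.hstack([a,b]))
```

```text
[0.53406188 0.06070045 0.09707607] -160.5677432622353
len/row 2.92 [8.7,0.25,2.87,0.48,-0.14]
```

View pics/kn.png

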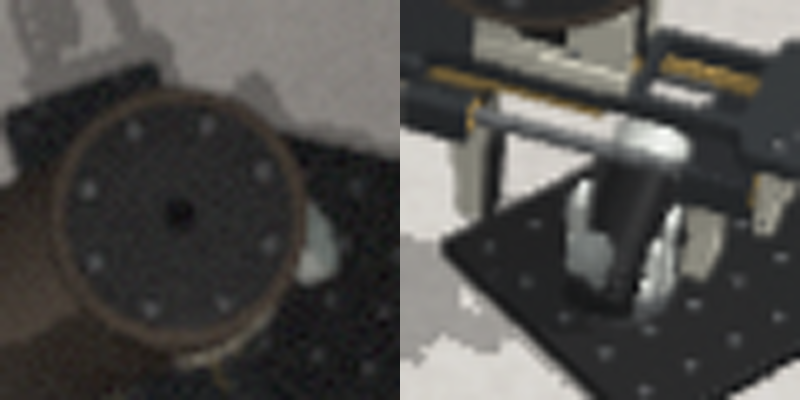

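Emit:
apply_moves(
  commands=[8.7,0.3,2.5,0.5,0,8.7,0,1.5,0,0,8.7,0,0,0,0],
)

```text
time_s: 4.88
ee_pos: [0.5335, 0.0638, 0.0619]
tool_rot: [0.415, 0.585, -0.57, -0.401]
wrist_force: [-1.2, 0.7, -0.5]
finger_gap: 0.0873
```

Emit:
apply_moves(
  commands=[4,0,0,0,0,1.5,0,0,0,0,0,0,0,0,0,0,0,0,0,0,0,0,0,0,0],
)

```text
time_s: 5.5
ee_pos: [0.5354, 0.0644, 0.0644]
tool_rot: [0.415, 0.587, -0.568, -0.401]
wrist_force: [-0.8, 0.3, 0.6]
finger_gap: 0.042
```

Run:
```python
from h import *
s=env.state();print(s['ee_pos'],yawz(R.from_quat(s['tool_rot']).as_matrix()),s['finger_gap'],s['wrist_force'])
```

```text
[0.53537456 0.06440413 0.06442044] -160.46506891313177 0.04203345481546792 [-0.78852108  0.33661478  0.59776302]
```

Emit:
apply_moves(
  commands=[0,0,0,0.4,0,0,0,0,0,0,0,0,0,0,0,0,0,0,0,0],
)

```text
time_s: 6.0
ee_pos: [0.5314, 0.063, 0.0643]
tool_rot: [0.415, 0.587, -0.568, -0.401]
wrist_force: [-0.4, 0.7, 0.1]
finger_gap: 0.0197
```

Run:
```python
from h import *
for i in range(2):
    s=env.state();print(s['ee_pos'],yawz(R.from_quat(s['tool_rot']).as_matrix()),s['finger_gap'],s['wrist_force']); grab('side')
print(R.from_quat(s['tool_rot']).as_matrix().round(3))
```

```text
[0.53139927 0.06300739 0.06427814] -160.45643232393712 0.01973826285352401 [-0.38674894  0.67894831  0.14003032]
[0.53138578 0.06300091 0.06427362] -160.4589257222731 0.02009803485180231 [-0.17785679  0.29658928 -1.04882869]
[[-0.334  0.032 -0.942]
 [ 0.942  0.009 -0.334]
 [-0.002 -0.999 -0.033]]
```

Run:
```python
from h import *
s=env.state();T=s['ee_pos']
q=least_squares(lambda p:(head(*p,KN)[0]-[.5308,.0628,0])[:2],[.58,.47]).x; k0=head(*q,KN)[0]; print(np.degrees(q),k0,T-k0)
np.save('off.npy',np.r_[T-k0,q])
tg=[]
for k in range(1,9):
    sw,ti=q*(1-k/8); tg.append((*(head(sw,ti,KN)[0]+T-k0),np.degrees(sw)-13.9+180,0,1))
plan(tg)
```

```text
[32.44927365 28.343633  ] [0.5308     0.06279998 0.08472521] [ 0.00061666  0.0001784  -0.02043518]
len/row 0.57 [0,-0.2,-0.35,-0.39,5.05]
len/row 0.56 [0,-0.22,-0.34,-0.38,4.06]
len/row 0.55 [0,-0.24,-0.33,-0.37,4.06]
len/row 0.54 [0,-0.26,-0.31,-0.35,4.06]
len/row 0.52 [0,-0.28,-0.3,-0.33,4.06]
len/row 0.51 [0,-0.29,-0.28,-0.31,4.06]
len/row 0.5 [0,-0.31,-0.26,-0.29,4.06]
len/row 0.49 [0,-0.32,-0.24,-0.27,4.06]
```

Emit:
apply_moves(
  commands=[0,-0.2,-0.35,-0.39,5,0,-0.22,-0.34,-0.38,4,0,-0.24,-0.33,-0.37,4],
)

```text
time_s: 6.48
ee_pos: [0.5436, 0.0596, 0.0741]
tool_rot: [0.478, 0.536, -0.517, -0.466]
wrist_force: [-0.6, 1.2, -2.3]
finger_gap: 0.0202
```

```bash
cat > arc.py <<'E'
from h import *
import sys
o=np.load('off.npy'); s=env.state(); T=s['ee_pos']; K=T-o[:3]
y=yawz(R.from_quat(s['tool_rot']).as_matrix())
a=least_squares(lambda p:head(*p,KN)[0]-K,[.3,.2]); q=a.x
print('sw,tilt',np.degrees(q).round(1),'off-sphere mm',(a.fun*1e3).round(1),'yaw',y.round(1),'gap',s['finger_gap'],'F',s['wrist_force'].round(1)); print(R.from_quat(s['tool_rot']).as_matrix()[:,1].round(3))
n=int(sys.argv[1])
plan([(*(head(*(q*(1-k/n)),KN)[0]+o[:3]),np.degrees(q[0]*(1-k/n))-13.9+180,0,1) for k in range(1,n+1)])
E
python3 arc.py 5
```

```text
sw,tilt [20.8 18.1] off-sphere mm [-0.   0.2  0.1] yaw -173.8 gap 0.020225785830836764 F [-0.6  1.2 -2.3]
[ 0.031  0.009 -0.999]
len/row 0.55 [0,-0.24,-0.33,-0.36,3.43]
len/row 0.54 [0,-0.28,-0.31,-0.34,4.17]
len/row 0.52 [0,-0.3,-0.29,-0.32,4.17]
len/row 0.51 [0,-0.31,-0.27,-0.3,4.17]
len/row 0.5 [0,-0.33,-0.25,-0.28,4.17]
```

Emit:
apply_moves(
  commands=[0,-0.24,-0.33,-0.36,3.4,0,-0.28,-0.31,-0.34,4.2,0,-0.3,-0.29,-0.32,4.2,0,-0.31,-0.27,-0.3,4.2,0,-0.33,-0.25,-0.28,4.2],
)

```text
time_s: 7.1
ee_pos: [0.5572, 0.0457, 0.0873]
tool_rot: [0.563, 0.442, -0.422, -0.557]
wrist_force: [-0.8, 2.4, -0.9]
finger_gap: 0.0203
```

```bash
python3 arc.py 1
python3 - <<'E'
from h import *
t=grab('top');q=grab('side')
a=cv2.resize(t['image'][175:235,280:340,::-1],(400,400),interpolation=cv2.INTER_CUBIC)
b=cv2.resize(q['image'][170:230,270:330,::-1],(400,400),interpolation=cv2.INTER_CUBIC)
cv2.imwrite('pics/kn2.png',np.hstack([a,b]))
E
```

```text
sw,tilt [3.  1.1] off-sphere mm [0.1 0.4 0.5] yaw 165.3 gap 0.02031207995204354 F [-0.8  2.4 -0.9]
[ 0.027  0.011 -1.   ]
len/row 0.24 [0,-0.05,-0.12,-0.2,-0.83]
```

View pics/kn2.png

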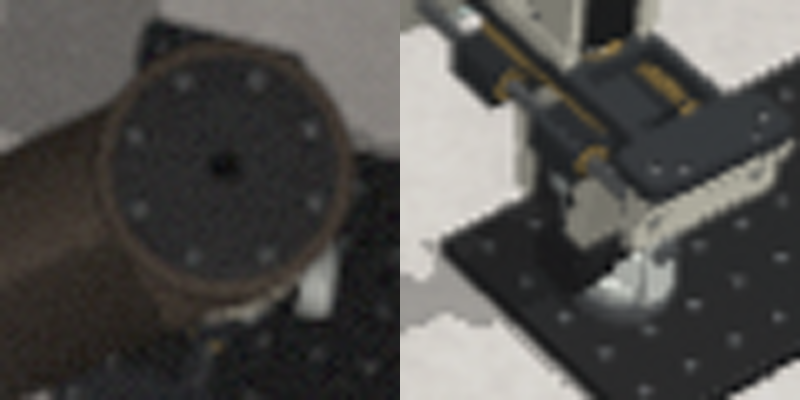

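Emit:
apply_moves(
  commands=[0,-0.05,-0.12,-0.2,-0.8,0,0,0,0,0,0,0,0,0,0],
)

```text
time_s: 7.58
ee_pos: [0.5573, 0.0447, 0.088]
tool_rot: [0.558, 0.446, -0.428, -0.553]
wrist_force: [-1.0, 1.0, 1.1]
finger_gap: 0.0202
```

```bash
python3 arc.py 1
```

```text
sw,tilt [ 2.6 -0. ] off-sphere mm [0.1 0.4 0.6] yaw 166.4 gap 0.020159991681795546 F [-1.   1.   1.1]
[ 0.024  0.011 -1.   ]
len/row 0.19 [0,0.05,-0.06,-0.17,0.31]
```

Emit:
apply_moves(
  commands=[0,0.0,0,-0.2,0,0,0,0,0,0],
)

```text
time_s: 7.82
ee_pos: [0.5578, 0.0446, 0.088]
tool_rot: [0.557, 0.446, -0.429, -0.554]
wrist_force: [-2.4, 2.5, 0.8]
finger_gap: 0.0204
```

```bash
python3 arc.py 1
```

```text
sw,tilt [1.7 0. ] off-sphere mm [0.1 0.4 0.6] yaw 166.4 gap 0.020380518642893756 F [-2.4  2.5  0.8]
[ 0.022  0.011 -1.   ]
len/row 0.13 [0,0.04,-0.06,-0.11,0.34]
```

Emit:
apply_moves(
  commands=[0,0,0,-0.25,0,0,0,0,0,0,5,0,0,0,0,8.7,0,0,0,0,8.7,0,0,0,0,8.7,0,0,0,0,8.7,0,0,0,0],
)

```text
time_s: 8.7
ee_pos: [0.5596, 0.0438, 0.0882]
tool_rot: [0.557, 0.446, -0.43, -0.554]
wrist_force: [-0.8, -0.4, 0.5]
finger_gap: 0.0647
```

Emit:
apply_moves(
  commands=[8.7,0,-3,0,0,8.7,0,-4,0,0,8.7,2,-4,0,0,8.7,5,-2,0,0,8.7,5,0,0,0,8.7,5,0,0,0,8.7,4,0,0,0,8.7,2,0,0,0],
)

```text
time_s: 9.7
ee_pos: [0.6117, 0.2708, 0.2265]
tool_rot: [0.557, 0.445, -0.429, -0.554]
wrist_force: [-0.9, -0.6, -0.4]
finger_gap: 0.0872
```

Run:
```python
from h import *
s=env.state();print(s['ee_pos'],R.from_quat(s['tool_rot']).as_matrix().round(3).tolist())
t=grab('top','t2.png');q=grab('side','s2.png')
a=cv2.resize(t['image'][185:235,290:340,::-1],(400,400),interpolation=cv2.INTER_CUBIC)
b=cv2.resize(q['image'][175:225,280:330,::-1],(400,400),interpolation=cv2.INTER_CUBIC)
cv2.imwrite('pics/kn3.png',np.hstack([a,b]))
pt=edgefit([t],BOARD,B);ps=edgefit([q],BOARD,B)
for f,p,o in((t,pt,(290,185)),(q,ps,(280,175))):
    for X in(KN,[0,-.045,0],[0,.045,0],[0,-.045,.019]): print(((proj(f,head(0,0,X,p))[0]-o)*8).round(0),end=' ')
```

```text
[0.61168151 0.27081921 0.22652674] [[0.235, 0.021, -0.972], [0.972, 0.011, 0.236], [0.016, -1.0, -0.017]]
fit [ 0.5221 -0.1081 -0.2425] yaw -13.9 n 259 rms 0.122
fit [ 0.519  -0.1076 -0.2447] yaw -14.02 n 252 rms 0.213
[122. 203.] [308. 262.] [101. 211.] [312. 258.] [117. 161.] [273. 175.] [ 96. 266.] [277. 140.]
```

View pics/kn3.png

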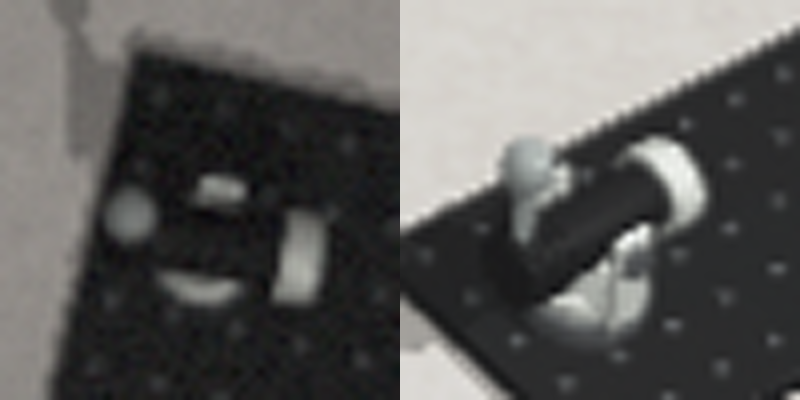

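```bash
cat > lampfit.py <<'E'
from h import *
def blob(f,seed,thr):
    g=cv2.cvtColor(f['image'],cv2.COLOR_RGB2GRAY).astype(np.float32); k=8
    x0,y0=int(seed[0])-9,int(seed[1])-9; c=cv2.resize(g[y0:y0+19,x0:x0+19],None,fx=k,fy=k,interpolation=cv2.INTER_CUBIC)
    n,l,st,ce=cv2.connectedComponentsWithStats((c>thr).astype(np.uint8))
    i=l[int((seed[1]-y0+.5)*k),int((seed[0]-x0+.5)*k)]
    if i==0: print('seed dark',seed); 
    return ce[i]/k-.5+.5/k+[x0,y0], st[i,4]/k/k
def ring(f,sw,t,L,b):
    a=np.linspace(0,2*np.pi,40); P=[head(sw,t,[.019*np.cos(u),y,.019*np.sin(u)],b)[0] for u in a for y in(-.045,-.045+L)]
    h=cv2.convexHull(proj(f,np.array(P)).astype(np.float32)); m=cv2.moments(h); return np.array([m['m10'],m['m01']])/m['m00'],m['m00']
E
cat > lf.py <<'E'
from lampfit import *
import sys
t=grab('top');s=grab('side')
sd=eval(sys.argv[1]); obs=[]
for f,k,r,kt in((t,sd[0],sd[1],sd[4]),(s,sd[2],sd[3],sd[5])):
    p=edgefit([f],BOARD,B,verbose=False)
    kb=blob(f,k,kt); rb=blob(f,r,110); print('knob',kb,'ring',rb); obs.append((f,p,kb[0],rb[0]))
def res(v,use):
    o=[]
    for i in use:
        f,p,kb,rb=obs[i]; b=p+[v[3+2*i],v[4+2*i],0]
        o+=[proj(f,head(v[0],v[1],KN,b))[0]-kb,ring(f,v[0],v[1],v[2],b)[0]-rb]
    return np.r_[np.concatenate(o),(v[2]-.014)/.003*.5,v[3:]/.002]
for use in([0],[1],[0,1]):
    a=least_squares(res,[.03,0,.014,0,0,0,0],args=(use,),x_scale=[.1,.1,.01,.01,.01,.01,.01],diff_step=1e-3)
    print(use,'sw,tilt deg',np.degrees(a.x[:2]).round(1),'L,off mm',(a.x[2:]*1e3).round(1),'res',a.fun[:8].round(2))
E
python3 - <<'E'
import cv2
g=cv2.imread('pics/t2.png',0); print(g[206:218,301:313])
g=cv2.imread('pics/s2.png',0); print(g[190:200,291:301])
E
python3 lf.py "[(306.4,211.9),(327.5,217.1),(296,195),(315.6,197),75,75]"
```

```text
[[119  91  52  22  24  26  39  32  29  19  22  15]
 [119  79  38  21  28  25  25  31  22  19  28  19]
 [120  74  33  33  51  57  47  32  22  21  20  19]
 [112  62  40  57  77  85  76  54  28  21  17  29]
 [ 99  55  56  82  95 100  98  86  46  17  20  15]
 [ 84  48  70  92 105 112 111 104  60  27  25  23]
 [ 73  36  72  94 112 119 117 104  64  22  20  16]
 [ 64  24  63  89 107 116 113  92  52  27  28  26]
 [ 56  20  36  64  86  91  82  61  41  35  31  31]
 [ 48  24  23  27  53  49  45  30  36  34  34  30]
 [ 35  28  13  21  23  28  26  22  31  37  30  29]
 [ 33  28  20  22  17  23  24  26  27  25  25  29]]
[[209 212 212 211 209 208 209 209 209 209]
 [210 212 211 210 209 208 209 209 210 211]
 [209 209 206 182 181 182 188 205 212 211]
 [209 210 154 152 169 179 181 187 146 129]
 [211 193 135 145 168 180 181 178 112  64]
 [214 152 119 139 161 177 199 175 107 125]
 [212 161 115 127 147 159 165 158 189 201]
 [212 125 100 111 130 143 146 141 163 183]
 [106  62  68  95 107 119 121 148 173 180]
 [ 45  43  46  81  96 115 154 173 118 104]]
knob (array([305.96886121, 211.60564947]), np.float64(26.34375)) ring (array([327.03429111, 217.5393771 ]), np.float64(37.25))
knob (array([294.98848272, 192.55380484]), np.float64(243.265625)) ring (array([313.8536719, 196.6480598]), np.float64(55.265625))
[0] sw,tilt deg [ 2.5 -2.9] L,off mm [12.6 -0.9 -0.2  0.   0. ] res [ 0.05 -0.35 -0.2  -0.38 -0.24 -0.44 -0.09  0.  ]
[1] sw,tilt deg [-3.2 -3. ] L,off mm [ 9.8  0.  -0.   0.9 -1.7] res [ 0.06  0.94 -0.4   1.33 -0.7   0.   -0.    0.47]
[0, 1] sw,tilt deg [ 0.  -3.4] L,off mm [ 9.1 -0.8  0.3  1.  -1.6] res [ 0.17 -0.81  0.05  0.19  0.52  1.21 -0.8   0.98]
```

```bash
sed -i 's/^    kb=blob(f,k,kt)/    kb=blob(f,k,kt) if f is t else (np.array(k),0)/' lf.py
python3 lf.py "[(306.4,211.9),(327.5,217.1),(295.6,194.7),(315.6,197),60,75]"
sed "s/\['cx'\]/['cx']-.5/g;s/\['cy'\]/['cy']-.5/g" h.py > h5.py
python3 - <<'E'
from h5 import *
t=grab('top');s=grab('side')
for f in(t,s): edgefit([f],BOARD,B)
E
```

```text
knob (array([305.86735948, 211.49183255]), np.float64(33.359375)) ring (array([327.01738135, 217.56869276]), np.float64(37.53125))
knob (array([295.6, 194.7]), 0) ring (array([313.85515705, 196.64746038]), np.float64(55.21875))
[0] sw,tilt deg [ 2.2 -2.6] L,off mm [12.5 -0.8 -0.2  0.   0. ] res [ 0.05 -0.34 -0.21 -0.37 -0.24 -0.42 -0.09  0.  ]
[1] sw,tilt deg [ 1.2 -0.8] L,off mm [ 9.7 -0.   0.  -0.5 -1.3] res [-0.28  0.19 -0.67  0.68 -0.72 -0.    0.   -0.24]
[0, 1] sw,tilt deg [ 1.7 -1.5] L,off mm [ 9.7 -0.8 -0.1 -0.4 -1.2] res [-0.27 -0.47  0.18 -0.22 -0.08  0.06 -0.8   0.75]
fit [ 0.5203 -0.1098 -0.2423] yaw -13.88 n 259 rms 0.105
fit [ 0.5163 -0.1069 -0.2462] yaw -14.1 n 252 rms 0.263
```

```bash
sed -i 's/rb=blob(f,r,110)/rb=blob(f,r,float(sys.argv[2]))/; s#v\[3:\]/.002#v[3:]/.01#' lf.py
for th in 60 80 140; do python3 lf.py "[(306.4,211.9),(327.5,217.1),(295.6,194.7),(315.6,197),58,75]" $th; done
```

```text
knob (array([305.90748208, 211.55723566]), np.float64(34.875)) ring (array([327.16188022, 217.02555842]), np.float64(63.65625))
knob (array([295.6, 194.7]), 0) ring (array([312.58488266, 198.5676623 ]), np.float64(102.53125))
[0] sw,tilt deg [ 3.6 -1.4] L,off mm [13.7 -1.3 -1.4  0.   0. ] res [ 0.   -0.02 -0.05 -0.03 -0.04 -0.13 -0.14  0.  ]
[1] sw,tilt deg [ 0.4 -3.1] L,off mm [14.1  0.  -0.  -1.3  0.9] res [-0.01 -0.03 -0.   -0.04  0.01  0.   -0.   -0.13]
[0, 1] sw,tilt deg [ 2.4 -3. ] L,off mm [12.8 -1.1 -0.5 -1.3  1.1] res [ 0.24 -0.25 -0.27  0.22  0.17  0.23 -0.19 -0.32]
knob (array([305.87658686, 211.50826837]), np.float64(35.078125)) ring (array([327.11013135, 217.16776122]), np.float64(52.9375))
knob (array([295.6, 194.7]), 0) ring (array([312.66098009, 198.53474713]), np.float64(87.125))
[0] sw,tilt deg [ 3.2 -1.3] L,off mm [13.7 -1.4 -1.4  0.   0. ] res [ 0.   -0.02 -0.05 -0.03 -0.05 -0.14 -0.14  0.  ]
[1] sw,tilt deg [ 0.3 -2.9] L,off mm [14.  -0.   0.  -1.5  0.7] res [-0.01 -0.03 -0.01 -0.04  0.01 -0.    0.   -0.15]
[0, 1] sw,tilt deg [ 2.  -2.9] L,off mm [12.9 -1.2 -0.5 -1.4  0.9] res [ 0.23 -0.23 -0.25  0.19  0.14  0.21 -0.16 -0.29]
knob (array([305.89860357, 211.53084012]), np.float64(34.546875)) ring (array([326.95252357, 218.14360762]), np.float64(19.890625))
knob (array([295.6, 194.7]), 0) ring (array([313.92122934, 196.44210572]), np.float64(45.375))
[0] sw,tilt deg [ 0.7 -1.3] L,off mm [13.7 -3.1 -1.1  0.   0. ] res [ 0.01 -0.05 -0.05 -0.06 -0.05 -0.31 -0.11  0.  ]
[1] sw,tilt deg [0.3 1.7] L,off mm [13.2  0.  -0.  -0.7 -5.8] res [-0.03  0.05 -0.1   0.14 -0.13  0.   -0.   -0.07]
[0, 1] sw,tilt deg [0.4 1. ] L,off mm [13.7 -3.3 -2.1 -0.7 -5.5] res [-0.33 -0.12  0.26  0.01  0.1  -0.09 -0.23  0.3 ]
```

Run:
```python
from h import *
plan([(.561,.0436,.20,166.1,8.7,6)])
```

```text
len/row 3.87 [8.7,-3.84,0.45,-0.07,0.03,8.7,-3.84,0.45,-0.07,0.03,8.7,-3.84,0.45,-0.07,0.03,8.7,-3.84,0.45,-0.08,0.03,8.7,-3.84,0.45,-0.08,0.03,8.7,-3.84,0.45,-0.08,0.03]
```

Emit:
apply_moves(
  commands=[8.7,-4,0.5,-0.1,0,8.7,-4,0.5,-0.1,0,8.7,-4,0.5,-0.1,0,8.7,-4,0.5,-0.1,0,8.7,-4,0.5,-0.1,0,8.7,-2,0.5,0,0,8.7,0,0,0,0],
)

```text
time_s: 11.28
ee_pos: [0.5637, 0.0484, 0.1927]
tool_rot: [0.557, 0.446, -0.428, -0.554]
wrist_force: [0.8, 0.6, 0.9]
finger_gap: 0.0869
```

Run:
```python
from h import *
print(R.from_quat(env.state()['tool_rot']).as_matrix()[:,1].round(3))
plan([(.561,.0436,.1,166.1,4,4)])
```

```text
[ 0.023  0.012 -1.   ]
len/row 2.32 [4,-0.13,2.32,0.04,0.06,4,-0.13,2.32,0.04,0.06,4,-0.13,2.32,0.04,0.06,4,-0.13,2.32,0.04,0.06]
```

Emit:
apply_moves(
  commands=[6,-0.15,2.4,0,0,6,-0.15,2.4,0,0,5,-0.15,2.4,0,0,5,-0.1,2,0,0,4,0,0,0,0],
)

```text
time_s: 11.9
ee_pos: [0.5683, 0.0487, 0.0997]
tool_rot: [0.557, 0.448, -0.427, -0.553]
wrist_force: [-0.1, -0.2, 0.5]
finger_gap: 0.045
```

Run:
```python
from h import *
print(env.state()['finger_gap'],R.from_quat(env.state()['tool_rot']).as_matrix()[:,1].round(3))
plan([(.561,.0436,.088,166.1,4,1)])
```

```text
0.045019190767673335 [ 0.027  0.014 -1.   ]
len/row 1.47 [4,-0.66,1.17,0.59,0.41]
```

Emit:
apply_moves(
  commands=[4.2,-0.8,1.2,0.8,0.4,4.2,0,0.3,0,0,4.2,0,0,0,0],
)

```text
time_s: 12.28
ee_pos: [0.5598, 0.0439, 0.0853]
tool_rot: [0.559, 0.448, -0.425, -0.554]
wrist_force: [0.5, 0.3, 0.3]
finger_gap: 0.0418
```

Run:
```python
from h import *
print(env.state()['finger_gap'],R.from_quat(env.state()['tool_rot']).as_matrix()[:,1].round(3))
plan([(.561,.0436,.088,166.1,4,1)])
```

```text
0.04178104924746408 [ 0.03   0.015 -0.999]
len/row 0.3 [4,0.0,-0.27,-0.12,0.05]
```

Emit:
apply_moves(
  commands=[0,0,-0.3,-0.2,0,0,0,0,0,0,0,0,0,0,0,0,0,0,0,0,0,0,0,0,0,0,0,0,0,0],
)

```text
time_s: 13.02
ee_pos: [0.5618, 0.0439, 0.0896]
tool_rot: [0.559, 0.448, -0.424, -0.554]
wrist_force: [-2.2, 1.6, -0.7]
finger_gap: 0.0201
```

Run:
```python
from h import *
print(env.state()['finger_gap'],R.from_quat(env.state()['tool_rot']).as_matrix()[:,1].round(3))
plan([(.5613,.0445,.0872,166.1,0,1)])
```

```text
0.02013132980407939 [ 0.031  0.016 -0.999]
len/row 0.25 [0,0.05,0.24,0.06,0.02]
```

Emit:
apply_moves(
  commands=[0,0.15,0.13,0,0,0,0,0,0,0],
)

```text
time_s: 13.28
ee_pos: [0.5622, 0.0454, 0.0884]
tool_rot: [0.559, 0.448, -0.424, -0.554]
wrist_force: [-0.2, 2.1, 0.7]
finger_gap: 0.02
```

Emit:
apply_moves(
  commands=[4,0,0,0,0,6,0,0,0,0,8.7,0,0,0,0,8.7,0,-2,0,0,8.7,0,-4,0,0,8.7,2,-4,0,0,8.7,5,-2,0,0,8.7,5,0,0,0],
)

```text
time_s: 14.28
ee_pos: [0.5882, 0.1592, 0.215]
tool_rot: [0.56, 0.447, -0.423, -0.555]
wrist_force: [1.6, -0.3, -0.7]
finger_gap: 0.0866
```

Emit:
apply_moves(
  commands=[8.7,5,0,0,0,8.7,5,0,0.5,0,8.7,4,0,1,-1,8.7,2,0,1,-2,8.7,0,0,0,0],
)

```text
time_s: 14.9
ee_pos: [0.6032, 0.3282, 0.2177]
tool_rot: [0.548, 0.463, -0.438, -0.542]
wrist_force: [0.1, -0.4, -0.2]
finger_gap: 0.0873
```

Run:
```python
from h import *
t=grab('top');q=grab('side')
s=env.state();print(s['ee_pos'],R.from_quat(s['tool_rot']).as_matrix().round(3).tolist())
a=cv2.resize(t['image'][185:235,290:340,::-1],(400,400),interpolation=cv2.INTER_CUBIC)
b=cv2.resize(q['image'][175:225,280:330,::-1],(400,400),interpolation=cv2.INTER_CUBIC)
cv2.imwrite('pics/kn4.png',np.hstack([a,b]))
plan([(.5315,.3155,.2,191.5,8.7,4)])
```

```text
[0.6034892  0.32659184 0.21795416] [[0.19, 0.033, -0.981], [0.982, 0.015, 0.19], [0.021, -0.999, -0.029]]
len/row 1.88 [8.7,-0.62,0.45,1.71,-5.62,8.7,-0.44,0.45,1.77,-5.62,8.7,-0.27,0.45,1.8,-5.62,8.7,-0.09,0.45,1.82,-5.62]
```

View pics/kn4.png

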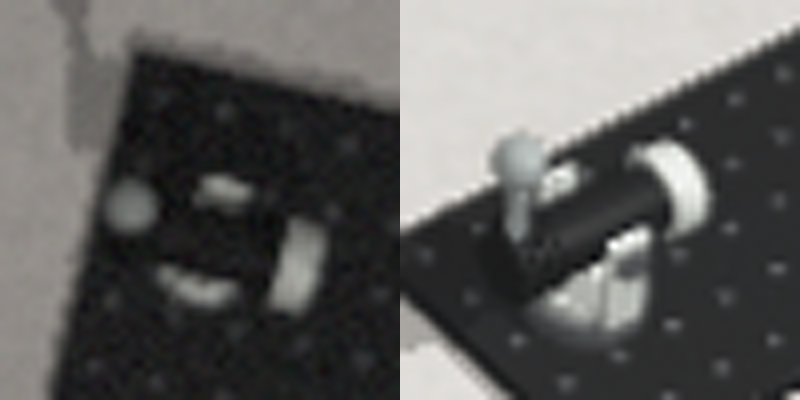

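```bash
for th in 60 80; do python3 lf.py "[(306.0,210.9),(327,217.7),(294.6,194.2),(315.6,197.5),58,75]" $th; done
```

```text
knob (array([301.01208042, 209.10385222]), np.float64(138.71875)) ring (array([326.83991282, 217.99220285]), np.float64(63.625))
knob (array([294.6, 194.2]), 0) ring (array([314.14162481, 197.4679362 ]), np.float64(84.0))
[0] sw,tilt deg [-4.  22.8] L,off mm [13.1 -1.7 -2.7  0.   0. ] res [ 0.07  0.01 -0.16 -0.07 -0.14 -0.17 -0.27  0.  ]
[1] sw,tilt deg [-4.9  1.2] L,off mm [13.5  0.  -0.  -0.4 -3.9] res [-0.02  0.04 -0.07  0.09 -0.09  0.   -0.   -0.04]
[0, 1] sw,tilt deg [-3.3  3.5] L,off mm [ 9.   0.8  5.8 -0.4 -4. ] res [ 1.67  0.21 -1.52 -0.18 -0.38  0.84  0.31 -0.75]
knob (array([300.99754015, 209.09439324]), np.float64(138.15625)) ring (array([326.79054896, 218.04619247]), np.float64(53.296875))
knob (array([294.6, 194.2]), 0) ring (array([314.2408803 , 197.38422892]), np.float64(71.53125))
[0] sw,tilt deg [-4.2 22.8] L,off mm [13.2 -1.8 -2.6  0.   0. ] res [ 0.06  0.01 -0.15 -0.07 -0.14 -0.18 -0.26  0.  ]
[1] sw,tilt deg [-5.   1.4] L,off mm [13.4 -0.  -0.  -0.5 -4.3] res [-0.02  0.04 -0.08  0.1  -0.1  -0.   -0.   -0.05]
[0, 1] sw,tilt deg [-3.4  3.6] L,off mm [ 9.   0.7  5.9 -0.4 -4.3] res [ 1.64  0.21 -1.48 -0.18 -0.37  0.82  0.29 -0.73]
```

```bash
for th in 60 80; do python3 lf.py "[(306.0,210.9),(327,217.7),(294.6,194.2),(315.6,197.5),82,75]" $th; done
```

```text
knob (array([305.90969405, 210.51948107]), np.float64(23.109375)) ring (array([326.84913793, 218.00991379]), np.float64(63.4375))
knob (array([294.6, 194.2]), 0) ring (array([314.14501163, 197.47398837]), np.float64(83.984375))
[0] sw,tilt deg [-1.6 -0.9] L,off mm [13.7 -1.2 -1.2  0.   0. ] res [ 0.   -0.01 -0.04 -0.03 -0.04 -0.12 -0.12  0.  ]
[1] sw,tilt deg [-4.9  1.2] L,off mm [13.5 -0.   0.  -0.4 -3.9] res [-0.02  0.04 -0.07  0.1  -0.09 -0.    0.   -0.04]
[0, 1] sw,tilt deg [-3.   0.3] L,off mm [13.1 -1.3 -1.6 -0.3 -3.5] res [-0.15 -0.32  0.1   0.28  0.3   0.11 -0.4   0.02]
knob (array([305.90068027, 210.54268707]), np.float64(22.96875)) ring (array([326.79296299, 218.05420599]), np.float64(52.984375))
knob (array([294.6, 194.2]), 0) ring (array([314.23752729, 197.37802948]), np.float64(71.5625))
[0] sw,tilt deg [-1.7 -1. ] L,off mm [13.8 -1.3 -1.   0.   0. ] res [ 0.   -0.02 -0.04 -0.03 -0.04 -0.13 -0.1   0.  ]
[1] sw,tilt deg [-5.   1.4] L,off mm [13.4 -0.  -0.  -0.5 -4.3] res [-0.02  0.04 -0.08  0.1  -0.1  -0.   -0.   -0.05]
[0, 1] sw,tilt deg [-3.1  0.5] L,off mm [13.2 -1.5 -1.5 -0.3 -3.8] res [-0.19 -0.33  0.14  0.29  0.32  0.09 -0.42  0.05]
```

```bash
cat > lk.py <<'E'
from lampfit import *
t=grab('top');s=grab('side')
K1=np.array([.5588,.0436,.1085]);K2=np.array([.5616,.0451,.1088])
for f,k,r,k1 in((t,(305.905,210.53),(326.82,218.03),(305.88,211.53)),(s,(294.6,194.2),(314.15,197.45),(295.6,194.7))):
    p=edgefit([f],BOARD,B)
    print(' robot knob proj minus seen',(proj(f,K1)[0]-k1).round(2),(proj(f,K2)[0]-k).round(2))
    a=least_squares(lambda v:proj(f,head(*v,KN,p))[0]-k,[0,0]); print(' knob only',np.degrees(a.x).round(1),a.fun.round(2))
    a=least_squares(lambda v:ring(f,*v,.0137,p)[0]-r,[0,0],diff_step=1e-3,x_scale=.1); print(' ring only',np.degrees(a.x).round(1),a.fun.round(2))
    a=least_squares(lambda v:np.r_[proj(f,head(*v,KN,p))[0]-k,ring(f,*v,.0137,p)[0]-r],[0,0],diff_step=1e-3,x_scale=.1); print(' both',np.degrees(a.x).round(1),a.fun.round(2))
    for sw in(0,3): print('  sens px/3deg',proj(f,head(np.radians(sw),0,KN,p))[0].round(2),ring(f,np.radians(sw),0,.0137,p)[0].round(2))
E
python3 lk.py
```

```text
fit [ 0.5221 -0.108  -0.2423] yaw -13.88 n 259 rms 0.118
 robot knob proj minus seen [-0.12 -0.75] [-0.61 -0.61]
 knob only [ 0.1 -2.5] [0. 0.]
 ring only [0. 0.] [-0.27 -0.72]
 both [-1.5 -2.4] [ 0.05 -0.29 -0.38 -0.4 ]
  sens px/3deg [305.22 210.4 ] [326.55 217.31]
  sens px/3deg [305.09 210.99] [326.68 216.73]
fit [ 0.519  -0.1076 -0.2443] yaw -13.99 n 252 rms 0.241
 robot knob proj minus seen [-1.   -0.03] [-1.02  0.25]
 knob only [-3.7 -1.8] [0. 0.]
 ring only [-15.6  15.7] [ 0. -0.]
 both [-4.3 -0.7] [-0.37  0.23 -1.04  0.91]
  sens px/3deg [294.61 195.14] [312.57 197.75]
  sens px/3deg [295.03 195.49] [312.15 197.41]
```

Run:
```python
from h import *
plan([(.5608,.0457,.19,166.1,6,7)])
```

```text
len/row 4.08 [6,-4.06,0.4,-0.16,0.41,6,-4.06,0.4,-0.19,0.41,6,-4.06,0.4,-0.22,0.41,6,-4.05,0.4,-0.25,0.41,6,-4.05,0.4,-0.28,0.41,6,-4.05,0.4,-0.31,0.41,6,-4.05,0.4,-0.34,0.41]
```

Emit:
apply_moves(
  commands=[6,-4,0.4,-0.2,0.4,6,-4,0.4,-0.2,0.4,6,-4,0.4,-0.2,0.4,6,-4,0.4,-0.2,0.4,6,-4,0.4,-0.2,0.4,5,-4,0.4,-0.2,0.4,4.5,-3,0,-0.2,0.4,4.5,0,0,0,0],
)

```text
time_s: 16.5
ee_pos: [0.5601, 0.0526, 0.1879]
tool_rot: [0.56, 0.449, -0.423, -0.553]
wrist_force: [0.0, -0.4, 0.0]
finger_gap: 0.0453
```

Run:
```python
from h import *
print(R.from_quat(env.state()['tool_rot']).as_matrix()[:,1].round(3))
plan([(.5608,.0457,.095,166.1,4.5,5)])
```

```text
[ 0.035  0.016 -0.999]
len/row 1.86 [4.5,-0.13,1.86,-0.05,0.01,4.5,-0.13,1.86,-0.05,0.01,4.5,-0.13,1.86,-0.05,0.01,4.5,-0.13,1.86,-0.05,0.01,4.5,-0.13,1.86,-0.05,0.01]
```

Emit:
apply_moves(
  commands=[4.5,-0.2,1.9,0.05,0,4.5,-0.2,1.9,0.05,0,4.5,-0.2,1.9,0.05,0,4.5,-0.15,1.9,0.05,0,4.5,-0.1,1.5,0.05,0,4.5,0,0,0,0],
)

```text
time_s: 17.25
ee_pos: [0.5614, 0.0497, 0.0955]
tool_rot: [0.56, 0.451, -0.422, -0.552]
wrist_force: [-0.3, -0.2, 0.0]
finger_gap: 0.0448
```

Run:
```python
from h import *
print(R.from_quat(env.state()['tool_rot']).as_matrix()[:,1].round(3))
plan([(.5608,.0457,.088,166.1,4,1)])
```

```text
[ 0.039  0.018 -0.999]
len/row 0.85 [4,-0.4,0.75,-0.03,0.13]
```

Emit:
apply_moves(
  commands=[2.8,-0.5,0.8,0.03,0,2.8,0,0,0,0,2.8,0,0,0,0],
)

```text
time_s: 17.62
ee_pos: [0.5613, 0.0453, 0.0883]
tool_rot: [0.56, 0.452, -0.421, -0.552]
wrist_force: [0.0, 0.0, -0.2]
finger_gap: 0.0289
```

Run:
```python
from h import *
print(R.from_quat(env.state()['tool_rot']).as_matrix()[:,1].round(3))
plan([(.561,.0457,.088,166.1,4,1)])
```

```text
[ 0.041  0.018 -0.999]
len/row 0.06 [4,0.03,0.03,0.04,0.17]
```

Emit:
apply_moves(
  commands=[0,0.03,0,0.06,0,0,0,0,0,0,0,0,0,0,0],
)

```text
time_s: 18.0
ee_pos: [0.5612, 0.0458, 0.0889]
tool_rot: [0.56, 0.453, -0.421, -0.552]
wrist_force: [1.1, -1.1, -1.7]
finger_gap: 0.0199
```

Emit:
apply_moves(
  commands=[4,0,0,0,0,6,0,0,0,0,8.7,0,0,0,0,8.7,0,-2,0,0,8.7,0,-4,0,0,8.7,2,-4,0,0,8.7,5,-2,0,0,8.7,5,0,0,0],
)

```text
time_s: 19.0
ee_pos: [0.5841, 0.1601, 0.2168]
tool_rot: [0.561, 0.451, -0.419, -0.553]
wrist_force: [1.4, -0.1, -0.8]
finger_gap: 0.0861
```

Emit:
apply_moves(
  commands=[8.7,5,0,0,0,8.7,5,0,0.5,0,8.7,4,0,1,-2,8.7,2,0,1,-3,8.7,0,0,0,0],
)

```text
time_s: 19.62
ee_pos: [0.5974, 0.3293, 0.2206]
tool_rot: [0.541, 0.477, -0.445, -0.531]
wrist_force: [0.7, -1.0, -1.6]
finger_gap: 0.0868
```

```bash
python3 lf.py "[(306.0,210.9),(327,217.7),(295,194.4),(315.6,197.5),82,75]" 60;  python3 - <<'E'
from h import *
s=env.state();print(s['ee_pos'],R.from_quat(s['tool_rot']).as_matrix().round(3).tolist())
plan([(.5315,.3155,.2,191.5,8.7,4)])
E
```

```text
knob (array([305.8891678 , 210.82968856]), np.float64(22.953125)) ring (array([326.92691929, 217.80751722]), np.float64(63.5))
knob (array([295. , 194.4]), 0) ring (array([312.98723475, 198.83593059]), np.float64(106.03125))
[0] sw,tilt deg [-0.3 -1. ] L,off mm [13.7 -1.4 -1.2  0.   0. ] res [ 0.   -0.02 -0.04 -0.03 -0.04 -0.14 -0.12  0.  ]
[1] sw,tilt deg [-3.  -2.6] L,off mm [14.1 -0.   0.  -1.1  0.8] res [-0.01 -0.03 -0.   -0.03  0.01 -0.    0.   -0.11]
[0, 1] sw,tilt deg [-1.3 -2.6] L,off mm [12.9 -1.2 -0.4 -1.1  1.1] res [ 0.23 -0.19 -0.25  0.16  0.13  0.2  -0.14 -0.28]
[0.59780533 0.3277863  0.22090563] [[0.152, 0.043, -0.988], [0.988, 0.02, 0.153], [0.026, -0.999, -0.039]]
len/row 1.77 [8.7,-0.56,0.52,1.59,-5.07,8.7,-0.41,0.52,1.63,-5.07,8.7,-0.27,0.52,1.66,-5.07,8.7,-0.12,0.52,1.68,-5.07]
```

Run:
```python
from h import *
plan([(.535,.316,.12,191.8,8.7,5)])
```

```text
len/row 2.39 [8.7,-0.42,2.02,1.21,-4.12,8.7,-0.34,2.02,1.23,-4.12,8.7,-0.25,2.02,1.25,-4.12,8.7,-0.16,2.02,1.27,-4.12,8.7,-0.07,2.02,1.28,-4.12]
```

Emit:
apply_moves(
  commands=[8.7,-0.5,2,1.4,-4.5,8.7,-0.4,2,1.4,-4.5,8.7,-0.3,2,1.4,-4.5,8.7,-0.2,2,1.3,-4,8.7,-0.1,2,1.3,-4,8.7,0,0,0,0],
)

```text
time_s: 20.48
ee_pos: [0.5335, 0.3062, 0.1176]
tool_rot: [0.449, 0.568, -0.537, -0.433]
wrist_force: [0.9, 0.1, 0.4]
finger_gap: 0.0871
```

Run:
```python
from h import *
print(R.from_quat(env.state()['tool_rot']).as_matrix()[:,1].round(3))
plan([(.535,.316,.016,191.8,8.7,5)])
```

```text
[ 0.045  0.021 -0.999]
len/row 2.04 [8.7,0.18,2.03,-0.07,0.2,8.7,0.18,2.03,-0.07,0.2,8.7,0.18,2.03,-0.07,0.2,8.7,0.18,2.03,-0.07,0.2,8.7,0.18,2.03,-0.07,0.2]
```

Emit:
apply_moves(
  commands=[8.7,0.2,2,0.02,0,8.7,0.15,2,0.02,0,8.7,0.15,2,0.02,0,8.7,0.15,2,0.02,0,8.7,0,0,0,0],
)

```text
time_s: 21.1
ee_pos: [0.5418, 0.3141, 0.0434]
tool_rot: [0.453, 0.569, -0.53, -0.435]
wrist_force: [-1.0, -0.7, 0.7]
finger_gap: 0.0874
```

Run:
```python
from h import *
s=env.state();print(R.from_quat(s['tool_rot']).as_matrix()[:,1].round(3),s['wrist_force'])
plan([(.535,.316,.018,191.8,8.7,2)])
b=grab('side')
b=cv2.resize(b['image'][225:315,200:290,::-1],(600,600),interpolation=cv2.INTER_CUBIC)
cv2.imwrite('pics/gr.png',b)
```

```text
[ 0.054  0.027 -0.998] [-1.04110308 -0.74355244  0.65483478]
len/row 1.32 [8.7,0.17,1.27,0.31,0.15,8.7,0.16,1.27,0.32,0.15]
```

View pics/gr.png

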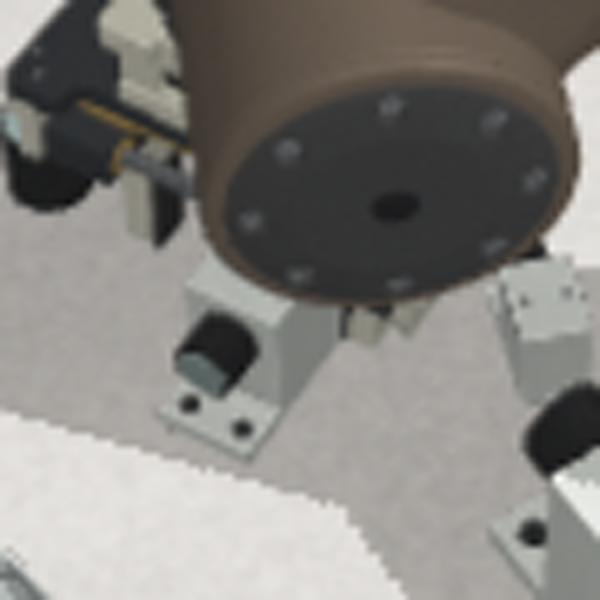

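Emit:
apply_moves(
  commands=[8.7,0.2,1.4,0.5,0,6,0,1.2,0.4,0,6,0,0,0,0],
)

```text
time_s: 21.52
ee_pos: [0.5354, 0.316, 0.0188]
tool_rot: [0.454, 0.571, -0.528, -0.435]
wrist_force: [0.6, 0.2, -0.5]
finger_gap: 0.0724
```

Run:
```python
from h import *
s=env.state();print(R.from_quat(s['tool_rot']).as_matrix()[:,1].round(3),s['wrist_force'])
plan([(.535,.316,.017,191.8,8.7,1)])
```

```text
[ 0.058  0.03  -0.998] [ 0.58209995  0.1793324  -0.48922475]
len/row 0.19 [8.7,0.01,0.18,0.04,0.24]
```

Emit:
apply_moves(
  commands=[3,0,0.2,0.05,0,3,0,0,0,0,3,0,0,0,0,3,0,0,0,0,3,0,0,0,0,3,0,0,0,0],
)

```text
time_s: 22.28
ee_pos: [0.5355, 0.3165, 0.0174]
tool_rot: [0.453, 0.571, -0.528, -0.435]
wrist_force: [0.1, -0.6, -1.1]
finger_gap: 0.0447
```

Run:
```python
from h import *
s=env.state();print(R.from_quat(s['tool_rot']).as_matrix().round(3).tolist(),s['wrist_force'],s['wrist_torque'],s['finger_gap'])
```

```text
[[-0.21, 0.058, -0.976], [0.978, 0.031, -0.208], [0.018, -0.998, -0.064]] [ 0.06752304 -0.57875451 -1.06649829] [-0.07598866  0.22334034  0.02520977] 0.04467408852706812
```

Emit:
apply_moves(
  commands=[3,0,0,0,0,3,0,0,0,0,3,0,0,0,0,3,0,0,0,0],
)

```text
time_s: 22.78
ee_pos: [0.5355, 0.3165, 0.0174]
tool_rot: [0.453, 0.571, -0.528, -0.435]
wrist_force: [0.7, 0.0, -1.4]
finger_gap: 0.0442
```

Run:
```python
from h import *
s=env.state();print(R.from_quat(s['tool_rot']).as_matrix().round(4).tolist(),s['wrist_force'],s['wrist_torque'],s['finger_gap'])
```

```text
[[-0.2101, 0.0584, -0.9759], [0.9775, 0.0311, -0.2085], [0.0182, -0.9978, -0.0636]] [ 0.73769961  0.03400603 -1.39942768] [-0.03083011  0.21724797  0.03161492] 0.04417758648619117
```

Emit:
apply_moves(
  commands=[3,0,-1.5,0,0,3,0,-1.5,0,0,3,0,-1.5,0,0,3,0,-1.5,0,0,3,0,0,0,0],
)

```text
time_s: 23.4
ee_pos: [0.5314, 0.3143, 0.0824]
tool_rot: [0.453, 0.571, -0.528, -0.435]
wrist_force: [0.3, -0.2, -4.3]
finger_gap: 0.0441
```

Run:
```python
from h import *
s=env.state();print(R.from_quat(s['tool_rot']).as_matrix().round(4)[:,1],s['wrist_force'],s['wrist_torque'],s['finger_gap'])
```

```text
[ 0.0585  0.0316 -0.9978] [ 0.26652982 -0.15616591 -4.25047908] [-0.11259886  0.36696598 -0.0305284 ] 0.04410411017734993
```

```bash
cat > go.py <<'E'
from h import *
B=np.array([.5238,-.107,-.2430])
def where(pr=True):
    s=env.state(); M=R.from_quat(s['tool_rot']).as_matrix(); g=s['ee_pos']-.019*M[:,1]
    c,sn=np.cos(B[2]),np.sin(B[2]); d=(g-[B[0],B[1],0]); F=s['wrist_force']
    b=np.array([c*d[0]+sn*d[1],-sn*d[0]+c*d[1],d[2]])*1e3
    if pr: print('grasp pt in board mm',b.round(1),'yaw rel',(yawz(M)-180-np.degrees(B[2])+180)%360-180,'F board',(c*F[0]+sn*F[1]).round(2),(-sn*F[0]+c*F[1]).round(2),F[2].round(2),'T',s['wrist_torque'].round(2),'gap',s['finger_gap'].round(4),'ydir',M[:,1].round(4),'z',s['ee_pos'][2].round(4))
    return b
def tcp(bx,by,z,yaw=0):
    """rows target so that the grasp point gets to board x,y (mm)"""
    M=R.from_quat(env.state()['tool_rot']).as_matrix(); w=pose(B,[bx/1e3,by/1e3,0])[0]+.019*M[:,1]; return (w[0],w[1],z,180+np.degrees(B[2])+yaw)
E
python3 - <<'E'
from go import *
f=grab('side'); K=np.array([.5602,.0444,.1087]); px=proj(f,K)[0]-[-1.0,.1]; print('side shift',ray(f,px,.1087)-K)
f=grab('top'); px=proj(f,K)[0]-[-.37,-.68]; print('top shift',ray(f,px,.1087)-K)
where(); plan([(*tcp(0,-55,.20)[:3],166.1,3,16)])
E
```

```text
side shift [-2.04025928e-03 -2.33312281e-03  1.38777878e-17]
top shift [-2.24263671e-03 -1.20273458e-03  1.38777878e-17]Traceback (most recent call last):
  File "<stdin>", line 4, in <module>
  File "go.py", line 7, in where
    if pr: print('grasp pt in board mm',b.round(1),'yaw rel',(yawz(M)-180-np.degrees(B[2])+180)%360-180,'F board',(c*F[0]+sn*F[1]).round(2),(-sn*F[0]+c*F[1]).round(2),F[2].round(2),'T',s['wrist_torque'].round(2),'gap',s['finger_gap'].round(4),'ydir',M[:,1].round(4),'z',s['ee_pos'][2].round(4))
                                                                                                                                                                                                                          ^^^^^^^^^^^^^^^^^^^^^
AttributeError: 'float' object has no attribute 'round'
```

```bash
sed -i "s/^B=.*/B=np.array([.5230,-.1062,-.2430])/; s/s\['finger_gap'\].round(4)/round(s['finger_gap'],4)/" go.py
python3 - <<'E'
from go import *
where(); plan([(*tcp(0,-55,.20)[:3],166.1,3,16)])
E
```

```text
grasp pt in board mm [-94.5 408.5  99.6] yaw rel 25.945925389862282 F board -0.15 0.23 -2.68 T [-0.19  0.32  0.01] gap 0.0439 ydir [ 0.0565  0.0298 -0.998 ] z 0.0806
len/row 3.05 [3,-2.86,-0.75,0.74,1.62,3,-2.88,-0.75,0.66,1.62,3,-2.9,-0.75,0.57,1.62,3,-2.92,-0.75,0.49,1.62,3,-2.93,-0.75,0.41,1.62,3,-2.94,-0.75,0.33,1.62,3,-2.95,-0.75,0.24,1.62,3,-2.95,-0.75,0.16,1.62,3,-2.96,-0.75,0.08,1.62,3,-2.96,-0.75,-0.01,1.62,3,-2.95,-0.75,-0.09,1.62,3,-2.95,-0.75,-0.18,1.62,3,-2.94,-0.75,-0.26,1.62,3,-2.94,-0.75,-0.34,1.62,3,-2.93,-0.75,-0.42,1.62,3,-2.91,-0.75,-0.51,1.62]
```

Emit:
apply_moves(
  commands=[3,0,-2,0,0,3,0,-3,0,0,3,0,-3,0,0,3,0,-2,0,0,3,-3,-1,0.7,1.6,3,-3,0,0.7,1.6,3,-3,0,0.6,1.6,3,-3,0,0.5,1.6],
)

```text
time_s: 24.5
ee_pos: [0.5153, 0.1796, 0.1816]
tool_rot: [0.483, 0.539, -0.506, -0.469]
wrist_force: [0.3, 0.0, -2.6]
finger_gap: 0.044
```

Run:
```python
from go import *
where(); plan([(*tcp(0,-55,.20)[:3],166.1,3,11)])
```

```text
grasp pt in board mm [-77.  275.  200.6] yaw rel 19.21533170223222 F board 0.3 0.11 -2.6 T [-0.15  0.25 -0.09] gap 0.044 ydir [ 0.0452  0.0207 -0.9988] z 0.1816
len/row 3.08 [3,-3.06,-0.17,0.33,1.74,3,-3.07,-0.17,0.23,1.74,3,-3.08,-0.17,0.14,1.74,3,-3.08,-0.17,0.05,1.74,3,-3.08,-0.17,-0.05,1.74,3,-3.08,-0.17,-0.14,1.74,3,-3.07,-0.17,-0.24,1.74,3,-3.06,-0.17,-0.33,1.74,3,-3.05,-0.17,-0.42,1.74,3,-3.04,-0.17,-0.52,1.74,3,-3.02,-0.17,-0.61,1.74]
```

Emit:
apply_moves(
  commands=[3,-3,-0.5,0.3,1.7,3,-3,-0.5,0.2,1.7,3,-3,-0.5,0.1,1.7,3,-3,-0.5,0,1.7,3,-3,-0.5,0,1.7,3,-3,-0.5,-0.1,1.7,3,-3,-0.5,-0.2,1.7,3,-3,-0.5,-0.3,1.7],
)

```text
time_s: 25.5
ee_pos: [0.4963, -0.0822, 0.2075]
tool_rot: [0.543, 0.468, -0.445, -0.538]
wrist_force: [0.5, -0.2, -2.9]
finger_gap: 0.0439
```

Run:
```python
from go import *
where(); plan([(*tcp(0,-55,.20)[:3],166.1,3,3)])
```

```text
grasp pt in board mm [-32.2  16.4 226.5] yaw rel 4.285231365452006 F board 0.49 -0.06 -2.86 T [-0.08  0.11 -0.02] gap 0.0439 ydir [ 0.0295  0.0159 -0.9994] z 0.2075
len/row 2.62 [3,-2.45,0.25,-0.89,1.42,3,-2.43,0.25,-0.95,1.42,3,-2.41,0.25,-1.01,1.42]
```

Emit:
apply_moves(
  commands=[3,-2.5,-0.5,-0.9,1.4,3,-2.4,-0.5,-1,1.4,3,-2,-0.5,-1,1.4,3,0,-2,-0.2,0,3,0,-2,0,0,3,0,-2,0,0,3,0,0,0,0],
)

```text
time_s: 26.38
ee_pos: [0.4993, -0.1693, 0.2738]
tool_rot: [-0.559, -0.438, 0.422, 0.563]
wrist_force: [0.6, -0.1, -3.4]
finger_gap: 0.0441
```

Run:
```python
from go import *
where(); plan([(*tcp(0,-55,.09)[:3],166.1,3,8)])
```

```text
grasp pt in board mm [ -8.  -67.4 292.8] yaw rel -1.1067664641029182 F board 0.6 0.0 -3.37 T [-0.07  0.06  0.01] gap 0.0441 ydir [ 0.0145  0.0178 -0.9997] z 0.2738
len/row 2.3 [3,0.16,2.3,-0.1,-0.14,3,0.16,2.3,-0.1,-0.14,3,0.16,2.3,-0.1,-0.14,3,0.16,2.3,-0.1,-0.14,3,0.16,2.3,-0.1,-0.14,3,0.16,2.3,-0.1,-0.14,3,0.15,2.3,-0.1,-0.14,3,0.15,2.3,-0.1,-0.14]
```

Emit:
apply_moves(
  commands=[3,0.25,2.3,-0.1,0,3,0.2,2.3,-0.1,0,3,0.2,2.3,-0.1,0,3,0.2,2.3,-0.1,0,3,0,0,0,0],
)

```text
time_s: 27.0
ee_pos: [0.4992, -0.1622, 0.1714]
tool_rot: [-0.558, -0.434, 0.423, 0.567]
wrist_force: [-0.6, -0.0, -3.3]
finger_gap: 0.0443
```

Run:
```python
from go import *
where(); plan([(*tcp(0,-58,.065)[:3],166.1,3,5)])
t=grab('top');q=grab('side')
pr=np.array([[x,y,.012] for x,y in((-.03,-.1),(.03,-.1))])
b=cv2.resize(q['image'][120:220,300:400,::-1],(600,600),interpolation=cv2.INTER_CUBIC)
cv2.imwrite('pics/pl.png',b)
```

```text
grasp pt in board mm [ -9.7 -60.5 190.4] yaw rel -1.4731152283808342 F board -0.58 -0.19 -3.29 T [-0.12  0.13  0.02] gap 0.0443 ydir [ 0.0049  0.0202 -0.9998] z 0.1714
len/row 2.14 [3,0.05,2.13,-0.19,-0.3,3,0.05,2.13,-0.19,-0.3,3,0.05,2.13,-0.19,-0.3,3,0.05,2.13,-0.19,-0.3,3,0.05,2.13,-0.19,-0.3]
```

View pics/pl.png

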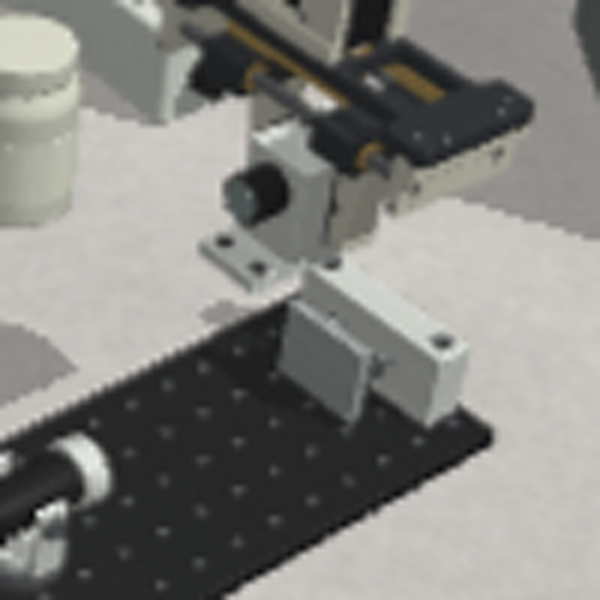

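Emit:
apply_moves(
  commands=[3,0.2,2.2,-0.3,-0.4,3,0.15,2.2,-0.3,-0.4,3,0.1,2.2,-0.3,-0.4,3,0.1,2.2,-0.3,-0.4,3,0,0,0,0],
)

```text
time_s: 27.72
ee_pos: [0.5192, -0.1599, 0.09]
tool_rot: [-0.555, -0.446, 0.427, 0.557]
wrist_force: [-0.2, -0.3, -2.8]
finger_gap: 0.0439
```

Run:
```python
from go import *
where(); plan([(*tcp(0,-57,.036)[:3],166.1,3,3)])
```

```text
grasp pt in board mm [  8.9 -53.4 108.9] yaw rel 0.1918123282342492 F board -0.12 -0.33 -2.77 T [-0.08  0.24 -0.04] gap 0.0439 ydir [ 0.0201  0.0184 -0.9996] z 0.09
len/row 1.83 [3,-0.12,1.8,0.3,0.06,3,-0.12,1.8,0.3,0.06,3,-0.12,1.8,0.3,0.06]
```

Emit:
apply_moves(
  commands=[3,-0.1,1.7,0.4,0,3,-0.1,1.7,0.35,0,3,-0.1,1.5,0.3,0,3,0,0,0,0],
)

```text
time_s: 28.22
ee_pos: [0.513, -0.1603, 0.0454]
tool_rot: [0.557, 0.449, -0.425, -0.554]
wrist_force: [-0.4, 0.0, -3.5]
finger_gap: 0.044
```

Run:
```python
from go import *
where(); plan([(*tcp(0,-57,.031)[:3],166.1,3,1)])
t=grab('top');q=grab('side')
for n,f in(('top',t),('side',q)):
    for o in('lens_front','block_center','stop','stop_face'): print(n,o,[(round(d['conf'],2),np.round(np.array(d['point'])*[560,420],1).tolist()) for d in env.find_in(o,f)[:2]])
    print(proj(f,pose(B,[[0,-.004,.069],[0,-.1,.042]])).round(1).tolist())
cv2.imwrite('pics/t5.png',t['image'][:,:,::-1]);cv2.imwrite('pics/s5.png',q['image'][:,:,::-1])
```

```text
grasp pt in board mm [  2.8 -55.3  64.4] yaw rel 0.20944666053762262 F board -0.39 -0.09 -3.54 T [-0.04  0.22  0.05] gap 0.044 ydir [ 0.029   0.0173 -0.9994] z 0.0454
len/row 1.48 [3,-0.17,1.44,0.28,0.19]
top lens_front [(0.86, [221.3, 276.6]), (0.65, [247.9, 246.3])]
top block_center [(0.7, [224.3, 278.5]), (0.61, [290.1, 145.1])]
top stop [(0.48, [416.4, 285.1])]
top stop_face [(0.73, [345.2, 241.0])]
[[351.2, 222.8], [377.8, 230.2]]
side lens_front [(0.85, [281.3, 271.4]), (0.77, [300.1, 310.2])]
side block_center [(0.85, [301.5, 309.9]), (0.75, [336.0, 187.3])]
side stop []
side stop_face [(0.82, [322.0, 205.0])]
[[331.6, 184.4], [351.6, 179.7]]
```

Emit:
apply_moves(
  commands=[3,-0.1,0.8,0.25,0,3,-0.1,0.5,0.15,0,3,0,0,0,0],
)

```text
time_s: 29.1
ee_pos: [0.509, -0.161, 0.0314]
tool_rot: [0.558, 0.449, -0.425, -0.554]
wrist_force: [-0.1, 0.1, -3.3]
finger_gap: 0.0444
```

Run:
```python
from go import *
where(); plan([(*tcp(0,-57,.0295)[:3],166.1,3,1)])
```

```text
grasp pt in board mm [ -0.9 -57.   50.4] yaw rel 0.21660918997432077 F board -0.09 0.03 -3.25 T [-0.07  0.24  0.  ] gap 0.0444 ydir [ 0.0296  0.0174 -0.9994] z 0.0314
len/row 0.21 [3,-0.0,0.19,-0.09,0.19]
```

Emit:
apply_moves(
  commands=[3,0,0.2,-0.06,0,3,0,0.1,-0.03,0,3,0,0,0,0],
)

```text
time_s: 29.48
ee_pos: [0.5099, -0.1611, 0.0287]
tool_rot: [0.557, 0.449, -0.425, -0.554]
wrist_force: [-1.0, 0.1, -0.9]
finger_gap: 0.0442
```

Run:
```python
from go import *
where()
```

```text
grasp pt in board mm [  0.  -56.9  47.6] yaw rel 0.22781787433225986 F board -1.02 -0.12 -0.86 T [-0.1   0.63 -0.01] gap 0.0442 ydir [ 0.029   0.0173 -0.9994] z 0.0287
```

Emit:
apply_moves(
  commands=[5.2,0,0,0,0,5.2,0,0,0,0,5.2,0,0,0,0],
)

```text
time_s: 29.85
ee_pos: [0.5115, -0.1612, 0.0295]
tool_rot: [0.558, 0.45, -0.424, -0.554]
wrist_force: [-0.6, -1.2, 0.3]
finger_gap: 0.0519
```

Run:
```python
from go import *
where(); plan([(*tcp(0,-57,.028)[:3],166.1,3,1)])
```

```text
grasp pt in board mm [  1.5 -56.7  48.5] yaw rel 0.2580187858842464 F board -0.3 -1.35 0.33 T [-0.08  0.22  0.04] gap 0.0519 ydir [ 0.032   0.017  -0.9993] z 0.0295
len/row 0.22 [3,-0.03,0.15,0.15,0.24]
```

Emit:
apply_moves(
  commands=[5.2,0,0.15,0.2,0,3,0,0,0,0,3,0,0,0,0,3,0,0,0,0],
)

```text
time_s: 30.35
ee_pos: [0.5101, -0.1607, 0.0282]
tool_rot: [0.558, 0.45, -0.424, -0.553]
wrist_force: [-0.3, -0.0, 0.2]
finger_gap: 0.0442
```

```bash
cat > bf.py <<'E'
from go import *
# seen block front-face side edges against the board, side picture: scan brightness is checked by edge fit of board and block
q=grab('side','s6.png'); t=grab('top','t6.png')
for f,n in((t,'top'),(q,'side')):
    p=edgefit([f],BOARD,B)
    print(n,'foot corners',proj(f,pose(p,np.array([[-.022,.0,.012],[.022,.0,.012]]))).round(1).tolist())
where()
E
python3 bf.py
```

```text
fit [ 0.5205 -0.1078 -0.26  ] yaw -14.9 n 159 rms 0.451
top foot corners [[346.9, 230.7], [350.0, 218.4]]
fit [ 0.5191 -0.1072 -0.2439] yaw -13.97 n 246 rms 0.228
side foot corners [[334.4, 201.7], [325.7, 194.4]]
grasp pt in board mm [  0.1 -56.5  47.2] yaw rel 0.27317134757905137 F board 0.91 -0.63 0.83 T [-0.08  0.15 -0.02] gap 0.0442 ydir [ 0.0333  0.0168 -0.9993] z 0.0282
```

Emit:
apply_moves(
  commands=[3,-0.5,0,0,-0.2,3,-0.5,0,0,0,3,0,0,0,0],
)

```text
time_s: 30.82
ee_pos: [0.5083, -0.1707, 0.0282]
tool_rot: [0.558, 0.452, -0.425, -0.552]
wrist_force: [-0.1, 0.7, 1.7]
finger_gap: 0.0441
```

Run:
```python
from go import *
where()
```

```text
grasp pt in board mm [  0.7 -66.6  47.2] yaw rel 0.5029071747534317 F board -0.26 0.69 1.69 T [0.1  0.18 0.06] gap 0.0441 ydir [ 0.0345  0.0173 -0.9993] z 0.0282
```

Emit:
apply_moves(
  commands=[3,-0.3,0,0.07,0.6,3,0,0,0,0],
)

```text
time_s: 31.08
ee_pos: [0.5071, -0.1738, 0.0282]
tool_rot: [0.56, 0.449, -0.421, -0.554]
wrist_force: [1.0, 0.0, 1.3]
finger_gap: 0.044
```

Run:
```python
from go import *
where()
```

```text
grasp pt in board mm [  0.3 -69.9  47.2] yaw rel -0.15360798155174393 F board 0.97 0.27 1.34 T [ 0.2   0.05 -0.05] gap 0.044 ydir [ 0.0351  0.0172 -0.9992] z 0.0282
```

Run:
```python
from go import *
q=grab('side','s7.png');t=grab('top')
p=np.array([.5191,-.1074,-.2430]); k=14; o=np.array([315,158])
im=cv2.resize(q['image'][158:201,315:372,::-1],None,fx=k,fy=k,interpolation=cv2.INTER_CUBIC)
def L(P,c):
    u=((proj(q,pose(p,np.array(P)))-o+.5)*k).astype(int); cv2.polylines(im,[u.reshape(-1,1,2)],False,c,1)
y=-.070
L([[-.022,y+.056,.012],[.022,y+.056,.012],[.022,y+.056,.020],[-.022,y+.056,.020],[-.022,y+.056,.012]],(0,0,255))
L([[-.022,y+.03,.020],[-.022,y+.03,.076],[.022,y+.03,.076],[.022,y+.03,.020]],(0,0,255))
L([[-.03,-.1,.017],[-.03,-.1,.067],[.03,-.1,.067]],(0,255,0))
cv2.imwrite('pics/fin.png',im); print(im.shape)
```

```text
(602, 798, 3)
```

View pics/fin.png

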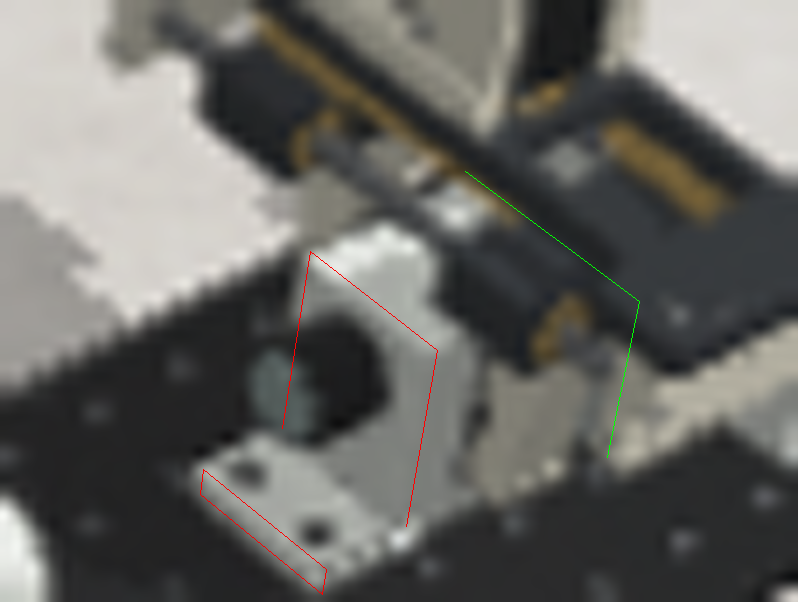

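Emit:
apply_moves(
  commands=[3,-0.25,0,0.03,0,3,0,0,0,0],
)

```text
time_s: 31.42
ee_pos: [0.5064, -0.1761, 0.0283]
tool_rot: [0.56, 0.449, -0.422, -0.554]
wrist_force: [0.6, 0.2, 1.1]
finger_gap: 0.0441
```

Run:
```python
from go import *
where()
```

```text
grasp pt in board mm [  0.1 -72.3  47.2] yaw rel -0.11612843521305649 F board 0.5 0.32 1.1 T [-0.01 -0.04  0.04] gap 0.0441 ydir [ 0.0353  0.0171 -0.9992] z 0.0283
```

Emit:
apply_moves(
  commands=[3,-0.25,0,0,0,3,0,0,0,0],
)

```text
time_s: 31.68
ee_pos: [0.5059, -0.1781, 0.0282]
tool_rot: [0.56, 0.449, -0.422, -0.554]
wrist_force: [0.5, 0.9, 1.7]
finger_gap: 0.0439
```

Run:
```python
from go import *
where()
```

```text
grasp pt in board mm [  0.1 -74.4  47.2] yaw rel -0.09041301592017703 F board 0.28 0.97 1.67 T [ 0.48 -0.06  0.15] gap 0.0439 ydir [ 0.0355  0.0177 -0.9992] z 0.0282
```

Emit:
apply_moves(
  commands=[3,-0.25,0,0,0,3,0,0,0,0],
)

```text
time_s: 31.92
ee_pos: [0.5055, -0.1794, 0.0282]
tool_rot: [0.56, 0.45, -0.421, -0.554]
wrist_force: [1.4, 4.0, 1.4]
finger_gap: 0.0439
```

Run:
```python
from go import *
where()
```

```text
grasp pt in board mm [  0.1 -75.8  47.2] yaw rel -0.06791121643223619 F board 0.37 4.23 1.43 T [1.27 0.04 0.23] gap 0.0439 ydir [ 0.036   0.0188 -0.9992] z 0.0282
```

Emit:
apply_moves(
  commands=[3,-0.35,0,0,0,3,0,0,0,0],
)

```text
time_s: 32.17
ee_pos: [0.5051, -0.181, 0.0283]
tool_rot: [0.559, 0.45, -0.421, -0.555]
wrist_force: [0.9, 5.5, 1.3]
finger_gap: 0.044
```

Run:
```python
from go import *
where()
```

```text
grasp pt in board mm [  0.  -77.4  47.2] yaw rel -0.03622360438342298 F board -0.43 5.51 1.28 T [1.7  0.02 0.36] gap 0.044 ydir [ 0.0367  0.0208 -0.9991] z 0.0283
```

Emit:
apply_moves(
  commands=[3,-0.35,0,0,0,3,-0.05,0,0,0],
)

```text
time_s: 32.42
ee_pos: [0.5048, -0.1822, 0.0283]
tool_rot: [0.558, 0.451, -0.42, -0.555]
wrist_force: [0.1, 7.3, 2.4]
finger_gap: 0.0443
```

Run:
```python
from go import *
where(); grab('side'); where()
```

```text
grasp pt in board mm [ -0.  -78.8  47.3] yaw rel 0.011471503045697773 F board -1.64 7.15 2.39 T [2.07 0.14 0.42] gap 0.0443 ydir [ 0.0377  0.0234 -0.999 ] z 0.0283
grasp pt in board mm [ -0.1 -78.8  47.2] yaw rel 0.015120238145527765 F board -0.93 9.76 3.2 T [3.19 0.1  0.37] gap 0.0441 ydir [ 0.0376  0.0234 -0.999 ] z 0.0283
```

Run:
```python
from go import *
for i in range(8): grab('side'); where()
```

```text
grasp pt in board mm [ -0.  -78.8  47.2] yaw rel 0.010084320921833978 F board -1.53 10.59 3.59 T [3.22 0.1  0.43] gap 0.0441 ydir [ 0.0376  0.0234 -0.999 ] z 0.0283
grasp pt in board mm [ -0.  -78.8  47.2] yaw rel 0.011561275730144871 F board -1.26 9.09 2.95 T [3.23 0.11 0.43] gap 0.0438 ydir [ 0.0377  0.0233 -0.999 ] z 0.0283
grasp pt in board mm [ -0.  -78.8  47.3] yaw rel 0.011178582485797506 F board -1.43 9.85 3.03 T [3.22 0.06 0.36] gap 0.0439 ydir [ 0.0376  0.0233 -0.999 ] z 0.0283
grasp pt in board mm [ -0.  -78.8  47.3] yaw rel 0.009555894929548003 F board -0.92 8.2 3.18 T [3.24 0.06 0.35] gap 0.0438 ydir [ 0.0377  0.0233 -0.999 ] z 0.0283
grasp pt in board mm [  0.  -78.8  47.3] yaw rel 0.006841322659767002 F board -2.48 10.36 2.41 T [3.22 0.11 0.33] gap 0.0442 ydir [ 0.0377  0.0233 -0.999 ] z 0.0283
grasp pt in board mm [ -0.  -78.8  47.2] yaw rel 0.008793853717946831 F board -1.64 9.15 4.21 T [3.2  0.09 0.33] gap 0.044 ydir [ 0.0376  0.0233 -0.999 ] z 0.0282
grasp pt in board mm [  0.  -78.8  47.3] yaw rel 0.010121806310763759 F board -1.57 10.42 4.03 T [3.23 0.11 0.38] gap 0.044 ydir [ 0.0377  0.0233 -0.999 ] z 0.0283
grasp pt in board mm [ -0.  -78.8  47.3] yaw rel 0.01098330003077308 F board -1.11 10.02 3.94 T [3.19 0.11 0.4 ] gap 0.0441 ydir [ 0.0377  0.0233 -0.999 ] z 0.0283
```

```bash
python3 lf.py "[(306.0,210.9),(327,217.7),(295,194.4),(315.6,197.5),82,75]" 60 | grep -E "knob|\[0\]"
python3 - <<'E'
from go import *
where(); print(env.close_job(), env.state()['time_s'])
E
```

```text
knob (array([308.16482791, 210.45965681]), np.float64(276.703125)) ring (array([327., 217.]), np.float64(361.0))
knob (array([295. , 194.4]), 0) ring (array([312.98227331, 198.83810627]), np.float64(103.734375))
[0] sw,tilt deg [ 1.2 -8. ] L,off mm [13.7  1.2 -2.1  0.   0. ] res [-0.01  0.03 -0.06  0.01 -0.04  0.12 -0.21  0.  ]
grasp pt in board mm [ -0.  -78.8  47.3] yaw rel 0.010837922721862014 F board -1.99 9.96 2.88 T [3.18 0.08 0.35] gap 0.0438 ydir [ 0.0376  0.0233 -0.999 ] z 0.0283
the job is handed in; nothing more can be done
the job is handed in; nothing more can be done
```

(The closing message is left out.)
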